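# Close up the tube shaker and start it

### The arm

A 6-joint arm with a two-finger parallel gripper is mounted at the origin on a cart in front of the work surface, level with it; the furniture and walls round the work are solid. World frame = base frame: x ahead of the robot, y to its left, z up, the work surface at z = 0. Lengths are in m, angles in rad, forces in N, time in s.
With the tool pointing down it reaches from about 0.25 to 0.725 m from the base axis. Payload 4 kg.
Tool frame: the origin (TCP) lies midway between the tips of the shut fingers; the grasp point (between the pads) lies 19 mm behind it; z points along the fingers, y is the line along which they close (so a half turn about z gives the same grasp; the last joint's range is limited). The gripper opens to 85 mm and grips with 20 to 120 N. Pads are 22 mm wide; open, the fingers measure 114 mm over their backs; the gripper's body (76 mm by 85 mm) begins 54 mm behind the grasp point. The pads swing forward as they close: fully open they stand 13 mm farther back than shut.
Start: joints at [-1.347, 0.241, 0.005, 1.335, 0, 1.571], TCP at [0.111, -0.488, 0.196] pointing down, gripper open.
Joint ranges: [-2.72, 2.72], [-1.05, 1.87], [-1.09, 1.28], [-1.99, 2.15], [-1.42, 1.44], [-3.14, 3.14]. Speed limits (rad/s): [2.79, 2.79, 3.14, 3.14, 3.14, 3.14].

### API

Orientations are given as a unit quaternion [x, y, z, w].
In Python, from workcell import bot gives the robot as it stands. The module is installed in compiled form; this text tells all that it offers.
- The arm moves only by the tool drive_tool, never from a script. Its arguments are lists of equal length, an entry for each row: "slide": the shift along the tool's x, y, z scaled (see below), a list of three; "rotation": the turn, a rotation vector about the tool's x, y, z scaled (see below), a list of three. A call has exactly 8 rows; each row is the pose to reach, as a shift and turn from the pose commanded when the call began, along the tool's axes at that moment; what a row does not reach only later rows make up. The controller multiplies each number of a shift by 250 mm and each number of a turn by 0.5 rad. A row lasts 1/8 s, in which the tool goes at most 62.5 mm and 10.7 degrees, less where a joint would pass 70% of its speed; a pose out of reach is approached as far as the arm can. A call with a number of a shift or a turn outside -1 to 1 is refused whole. A call with a gripper value outside its range is refused whole. "gripper" is the opening, from 0 (shut) to 1 (fully open), set as the call begins (left out, the last holds). The fingers move at their own pace and stop on an object; the grip force is fixed at half the most. Time passes only in rows, so rows that repeat a pose let the fingers close, or fill a call up. It gives the time, the measured TCP pose, the force, the opening and the grip force at its end, in the units of the state.
- bot.get_obs(): the state, without advancing time (a new reading comes with each control period).
- bot.camera(name): name is "scene" or "top"; returns a dict with "image" (384x512x3 uint8, red, green, blue), "z_map" (384x512 float32, m along the optical axis (not along the pixel's ray), 0 where there is no reading), "camera_matrix" (3x3 intrinsics, pixels), "k1" (the pictures are not rectified: a ray, as slopes to the right and down, at radius r is drawn at 1 + k1 r^2 times it, then the intrinsics apply), "xyz" and "orientation" of the camera in the world. Camera axes: x right, y up, looking along -z (the intrinsics and any distortion apply to the point x, -y, -z); pixel columns grow to the right and rows downward; lengths in m; the calibration is good to about 2 mm. A picture is of the moment at which its call begins.
- bot.job_done(): hands the job in; it is judged then, once.
The state is a dict: "clock": time; "joint_pos": joint angles; "joint_vel": joint speeds; "tau": joint torques, N m; "eef_pos": TCP position; "tool_rot": TCP orientation; "ft_force": force on the tool from outside, world axes, zero at the start; "ft_torque": the same for the moment, N m; "grip_width": finger opening in m; "grasp_force": force on a finger pad.
Only numpy, scipy, OpenCV 4.12 (cv2) and the standard library are available. Lean on these libraries where they do the work, as an engineer would, in place of code of your own. Each camera call takes 0.05 s, during which the arm holds its last target. There are 200 camera calls.

### The job

Close up the tube shaker: lay its loose cover plate flat in the rim of the seat over the tubes, turning either turnbutton out of the way first if it hangs over the seat, then turn both turnbuttons square across the cover to hold it down. Only when the cover is secured, turn the handle of the isolator box clockwise as far as it goes to switch the power on. Leave the other things on the counter where they stand.

Things in the scene. Friction and masses are not known exactly. Their poses are not given: they have to be found in the camera images.
- shaker: white and grey bench housing 150 (x) x 208 (y) x 52 mm, fixed to the counter, with an open well holding a tube block and a low steel rim round the well. Origin: centre of its underside, on the worktop; x points away from its front (the face with a dark blank display), y to its left, z up. Yaw within 0.3 rad of facing the robot.
- seat (a point): middle of the seat on top of the shaker, 52 mm above the worktop; the cover's underside rests here. The steel rim round it is 12 mm high, clears the cover by 4 mm on each side at the foot and flares outwards above 5 mm.
- cover: loose aluminium plate 100 (x) x 120 (y) x 14 mm, 0.2 to 0.45 kg, with a black bridge handle on top. Origin: centre of its underside. It starts flat on the worktop at the robot's right, turned by up to 0.8 rad. It fits the seat with its x axis along the shaker's x axis, either way round; the 120 mm side runs between the two turnbuttons.
- cover_handle (a point): centre of the cover's handle bar, 42 mm above the cover's underside. The bar runs along the cover's x, 84 mm long, 14 mm wide, 16 mm high (34 to 50 mm above the underside), on two feet 33 mm either side of the middle; grip it across its 14 mm, along the cover's y.
- left_button (a joint): left (+y) turnbutton's angle about its upright pivot: 0 = clear, arm along the shaker's -x (towards its front); grows counterclockwise from above to 1.57 = square across the cover, arm to the middle of the seat. Stops at -0.3 and 1.57; starts at -0.25 to 1.4. Above 0.15 the arm hangs over the seat and bars the cover. Counts as across from 1.3. Turns with 0.06 N m, stays where left.
- left_button_grip (a point): on the left turnbutton's pivot axis (+82 mm along the shaker's y), at half height (90.5 mm above the worktop) of its upright finger grip: a dark fin along the bar, 12 mm thick, 78.5 to 104.5 mm above the worktop, from 10 mm behind the pivot to 50 mm out along the arm. Pinch it across its thickness over the pivot and turn. This point's x axis lies along the bar, arm to -x.
- left_button_tip (a point): end of the left turnbutton's arm, 58 mm from its pivot. The turnbutton is a steel bar 16 mm wide and 10 mm thick, its underside 68.5 mm above the worktop, 2.5 mm above the top of the seated cover.
- right_button (a joint): right (-y) turnbutton's angle about its upright pivot: 0 = clear, arm along the shaker's +x (towards its back); grows counterclockwise from above to 1.57 = square across the cover, arm to the middle of the seat. Stops at -0.3 and 1.57; starts at -0.25 to 1.4. Above 0.15 the arm hangs over the seat and bars the cover. Counts as across from 1.3. Turns with 0.06 N m, stays where left.
- right_button_grip (a point): on the right turnbutton's pivot axis (-82 mm along the shaker's y), at half height (90.5 mm above the worktop) of its upright finger grip: a dark fin along the bar, 12 mm thick, 78.5 to 104.5 mm above the worktop, from 10 mm behind the pivot to 50 mm out along the arm. Pinch it across its thickness over the pivot and turn. This point's x axis lies along the bar, arm to +x.
- right_button_tip (a point): end of the right turnbutton's arm, 58 mm from its pivot. The turnbutton is a steel bar 16 mm wide and 10 mm thick, its underside 68.5 mm above the worktop, 2.5 mm above the top of the seated cover.
- isolator: grey box 84 x 84 x 58 mm, fixed to the counter at the left of the shaker, with a rotary handle on top. Origin: centre of its underside, on the worktop. Its x axis, from the handle's axis to the 3 x 10 mm white off mark and the round cable gland, is where the handle points when off.
- isolator_handle (a joint): angle of the isolator's handle: 0 = off, handle along the box's x; grows clockwise seen from above to the stop at 1.5 = on (about along the box's -y). Starts at 0 to 0.15; counts as on from 1.3 up. Turns with about 0.08 N m and stays where it is left.
- isolator_grip (a point): on the handle's upright axis, 82 mm above the worktop: half height of the black handle bar, 66 mm long (30 mm one way, 36 mm the other, where a white line marks its end), 14 mm thick, 26 mm high (68 to 94 mm above the worktop). Pinch it across its 14 mm here. This point's x axis lies along the bar, towards the marked end.
- brown_bottle: bystander, to be left alone: brown dropper bottle, 34 mm across, 68 mm tall; stands beside the cover, on its -y side. Origin: centre of its underside.
- swab_jar: bystander, to be left alone: glass jar of swabs with a steel lid, 67 mm across, 80 mm tall; stands beside the cover, on its +x side. Origin: centre of its underside.
- white_bottle: bystander, to be left alone: white dropper bottle, 34 mm across, 72 mm tall; stands on the robot's side of the isolator. Origin: centre of its underside.
- round_tin: bystander, to be left alone: round tin, 63 mm across, 26 mm high; stands behind the shaker. Origin: centre of its underside.
- timer: bystander, to be left alone: bench timer with a dial on top, 68 x 68 x 43 mm; stands at the back right. Origin: centre of its underside.
- red_box: bystander, to be left alone: flat red carton, 72 x 110 x 28 mm; stands at the far right. Origin: centre of its underside.

How it is judged:
On the way, in this order (a step that is already met when the one before it is completed fails the run):
1. the cover lies flat on the seat inside the rim (horizontal distance between cover and seat below 0.01 m and z of cover in the frame of shaker between 0.048 and 0.056 m and angle between cover's own z axis and vertical below 0.06 rad), for 0.2 s.
2. both turnbuttons are turned across the seated cover, the isolator still off (all of step 1 and value of joint each of left_button, right_button above 1.3 rad and value of joint isolator_handle below 0.5 rad), for 0.2 s.
3. the isolator is turned on (all of step 1 and value of joint each of left_button, right_button, isolator_handle above 1.3 rad), for 0.2 s.
At the end, for the whole second after the job is handed in: the cover rests flat on the seat (within 10 mm of its middle, underside within 4 mm of the seat's height, tilted less than 0.06 rad), both turnbuttons stand at 1.3 rad or more, across it, the isolator handle stands at 1.3 rad or more, and the cover is at rest (all of step 3 and linear speed of cover below 0.02 m/s); the robot touches nothing.
It fails at once if one of the bystanders (bottles, jar, tin, timer, red carton) is moved more than 30 mm (distance of any of brown_bottle, swab_jar, white_bottle, round_tin, timer, red_box from where it was at the start of the episode above 0.03 m).
It fails at once if the isolator is on while the cover is not secured (value of joint isolator_handle above 1.3 rad and not (horizontal distance between cover and seat below 0.01 m and z of cover in the frame of shaker between 0.048 and 0.056 m and angle between cover's own z axis and vertical below 0.06 rad and value of joint each of left_button, right_button above 1.3 rad)).
It also fails if it takes over 72 s, if anything falls off the work surface, if the arm or the gripper's body presses on something with over 40 N, if the wrist force passes 120 N, or if a joint passes its speed limit or range.

## Working session

There is one attempt and no reset: what is moved stays moved. The work goes in short steps, Python scripts to look and compute and a tool call to move; the robot and the scene stay as the last step left them, time stands still between calls to the robot, and variables do not carry over. Pictures are saved under pics/ and viewed, at most 10 in all, crops included, and the job is handed in when it is done.

Besides the shell and the picture viewer there is one more tool, called after "Request:" as name(argument=value, ...), one argument or row to a line, values as JSON. drive_tool: Moves the arm, as the interface text tells. Shifts and turns lie within -1 to 1; 1 stands for 250 mm of shift or 0.5 rad of turn. Its arguments: {"type":"object","properties":{"slide":{"type":"array","items":{"type":"array","items":{"type":"number"}}},"rotation":{"type":"array","items":{"type":"array","items":{"type":"number"}}},"gripper":{"type":"number"}},"required":["slide","rotation"]}

```bash
mkdir -p pics; cat > h.py <<'E'
import numpy as np,cv2
from workcell import bot
from scipy.spatial.transform import Rotation as R
def cam(n):
    c=bot.camera(n); np.savez(f'{n}.npz',**{k:np.asarray(v) for k,v in c.items()}); return c
def load(n): return dict(np.load(f'{n}.npz'))
def world(c,u,v,z=None):
    """pixels -> world: at plane height z, or with the depth map if z is None"""
    K=c['camera_matrix']; u=np.atleast_1d(u).astype(float); v=np.atleast_1d(v).astype(float)
    p=cv2.undistortPoints(np.stack([u,v],-1)[:,None],K,np.array([float(c['k1']),0,0,0]))[:,0]
    d=np.c_[p[:,0],-p[:,1],-np.ones(len(p))]
    M=R.from_quat(c['orientation']).as_matrix(); w=d@M.T
    t=c['z_map'][v.astype(int),u.astype(int)] if z is None else (z-c['xyz'][2])/w[:,2]
    return c['xyz']+w*t[:,None]
E
python3 - <<'E'
from h import *
for n in('top','scene'):
    c=cam(n); cv2.imwrite(f'pics/{n}0.png',cv2.resize(c['image'][...,::-1],(800,600),interpolation=cv2.INTER_CUBIC))
    print(n,c['xyz'],c['orientation'],c['k1'],c['camera_matrix'][0])
o=bot.get_obs(); print(o['eef_pos'],o['tool_rot'],R.from_quat(o['tool_rot']).as_matrix().round(3))
E
```

```text
top [ 0.2698745  -0.16254423  1.42636313] [ 0.06055427 -0.0672798  -0.69462074  0.71365863] -0.0895507813559244 [472.14636518   0.         252.66737443]
scene [-0.13327973  0.461788    0.6400723 ] [-0.18734234  0.44635649  0.80452789 -0.34409824] 0.01783937581350732 [349.41791167   0.         249.30548166]
[ 0.11081502 -0.48692372  0.19530619] [ 9.93745598e-01  1.11663841e-01 -1.17269007e-04 -9.27538944e-04] [[ 0.975  0.222 -0.   ]
 [ 0.222 -0.975  0.002]
 [-0.    -0.002 -1.   ]]
```

View pics/top0.png

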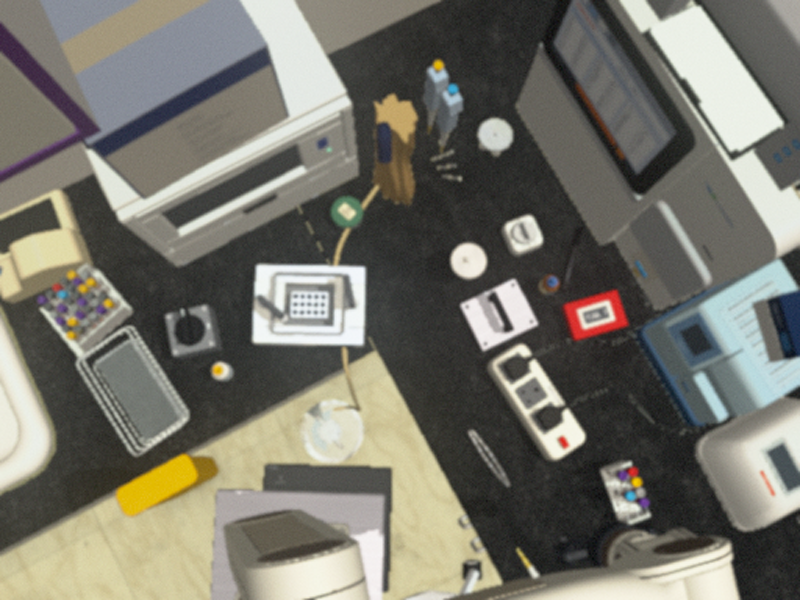

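View pics/scene0.png

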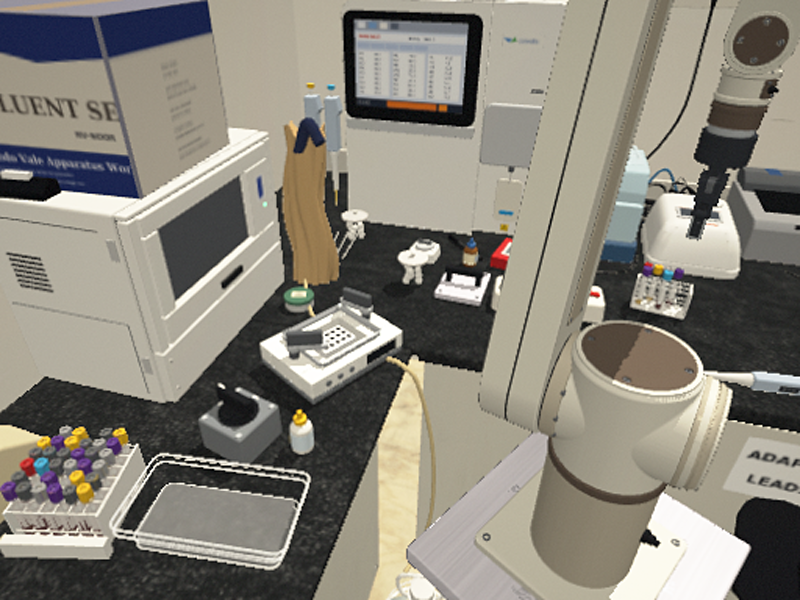

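The top view (800x600) shows the shaker at about (309,305), the isolator at (192,330), the cover at (499,314), and the brown bottle at (549,284). The jar is at (468,260). The left button hangs over the seat, and the right one is near clear. Next I'll crop in closer and segment.

```bash
python3 - <<'E'
from h import *
c=load('top'); im=c['image'][...,::-1]
cv2.imwrite('pics/crop1.png',cv2.resize(im[150:250,95:355],None,fx=3,fy=3,interpolation=cv2.INTER_CUBIC))
g=cv2.cvtColor(im,cv2.COLOR_BGR2GRAY)
def rects(name,m,x0,x1,y0,y1,z,amin):
    k=np.zeros_like(m,np.uint8); k[y0:y1,x0:x1]=m[y0:y1,x0:x1]*255
    for q in cv2.findContours(k,cv2.RETR_EXTERNAL,cv2.CHAIN_APPROX_NONE)[0]:
        if cv2.contourArea(q)<amin: continue
        w=world(c,q[:,0,0],q[:,0,1],z)[:,:2]
        (a,b),s,an=cv2.minAreaRect((w*1000).astype(np.float32)); cx,cy=cv2.minAreaRect(q)[0]
        print(name,'px',round(cx),round(cy),'world mm',round(a,1),round(b,1),'size',np.round(s,1),'deg',round(an,1))
rects('shaker',g>140,150,245,160,230,.052,800)
rects('cover',g>140,285,350,170,230,.014,500)
rects('covhandle',g<100,300,335,183,215,.050,20)
rects('fins',g<110,160,185,180,212,.1045,15)
rects('fins',g<110,212,232,172,202,.1045,15)
rects('isobox',(g>60),100,145,190,232,.058,200)
rects('isoh',g<55,108,138,195,225,.094,20)
E
```

```text
shaker px 197 190 world mm 514.3 -10.3 size [182.6 210.8] deg 0.5
cover px 319 201 world mm 496.9 -375.3 size [102.4 121.8] deg 27.1
covhandle px 320 200 world mm 495.3 -371.0 size [75.6 14.9] deg 26.7
covhandle px 308 186 world mm 533.5 -336.8 size [21.2 48.3] deg 1.6
fins px 172 197 world mm 482.6 55.4 size [53.5  9. ] deg 52.2
fins px 161 196 world mm 485.5 88.0 size [89.4  5.7] deg 3.5
fins px 222 187 world mm 515.7 -85.2 size [50.6  7.2] deg 13.2
isobox px 123 212 world mm 442.2 205.8 size [95.  98.5] deg 13.9
isoh px 120 211 world mm 439.5 204.3 size [50.1 49.9] deg 48.1
isoh px 116 196 world mm 480.2 221.4 size [ 8.7 43.6] deg 1.6
```

View pics/crop1.png

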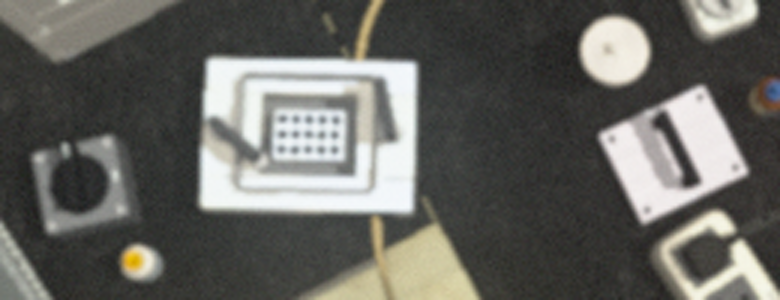

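The crop shows the left fin from (210,122) to (262,163) and the right fin from (377,80) to (392,138), leaning slightly over the seat. The cover bar runs from (650,115) to (692,185), the isolator's off mark is at (65,148), and its dial is at (80,185). I'll refine the shaker and isolator with depth and plan the first moves.

```bash
python3 - <<'E'
from h import *
c=load('top'); g=cv2.cvtColor(c['image'],cv2.COLOR_RGB2GRAY)
def rect(name,m,x0,x1,y0,y1,z,op=5):
    k=np.zeros_like(g); k[y0:y1,x0:x1]=m[y0:y1,x0:x1]*255
    k=cv2.morphologyEx(k,cv2.MORPH_CLOSE,np.ones((25,25))) if op>7 else k
    k=cv2.morphologyEx(k,cv2.MORPH_OPEN,np.ones((op,op)))
    q=max(cv2.findContours(k,cv2.RETR_EXTERNAL,cv2.CHAIN_APPROX_NONE)[0],key=cv2.contourArea)
    w=world(c,q[:,0,0],q[:,0,1],z)[:,:2]*1000
    (a,b),s,an=cv2.minAreaRect(w.astype(np.float32)); print(name,round(a,1),round(b,1),np.round(s,1),round(an,1))
rect('shaker',g>170,150,245,160,230,.052,17)
rect('shaker',g>140,150,245,160,230,.052,17)
rect('iso',(g>90)&(g<220),100,145,190,232,.058,9)
# depth points: fins and isolator handle, isolator top
H,W=g.shape; v,u=np.mgrid[:H,:W]; P=world(c,u.ravel(),v.ravel()).reshape(H,W,3)
def dep(name,x0,x1,y0,y1,lo,hi):
    s=P[y0:y1,x0:x1].reshape(-1,3); s=s[(s[:,2]>lo)&(s[:,2]<hi)]
    (a,b),sz,an=cv2.minAreaRect((s[:,:2]*1000).astype(np.float32)); print(name,len(s),s[:,2].mean().round(4),round(a,1),round(b,1),np.round(sz,1),round(an,1))
dep('L',160,192,180,212,.09,.115);dep('R',205,235,165,205,.09,.115)
dep('isoh',100,145,190,232,.082,.11);dep('isobox',100,145,190,232,.05,.066);dep('shak',150,245,160,230,.044,.06)
dep('bar',300,340,180,220,.04,.06)
m=(u>100)&(u<145)&(v>190)&(v<232)&(g>150); print('bright iso px',list(zip(u[m],v[m],g[m]))[:25])
E
```

```text
shaker 499.0 -10.1 [149.8 209.5] 1.6
shaker 500.6 -10.1 [152.9 210.1] 1.6
iso 440.9 209.0 [93.5 94.5] 4.5
L 92 0.103 487.9 57.8 [60.  11.9] 52.3
R 89 0.1033 520.8 -86.1 [60.8 11.8] 14.4
isoh 130 0.0922 446.5 212.6 [66.6 15.9] 12.4
isobox 581 0.0584 443.3 210.9 [85.4 87.2] 14.3
shak 2539 0.0517 500.1 -8.5 [153.2 209. ] 0.6
bar 141 0.0494 497.3 -374.6 [83.5 14.7] 28.9
bright iso px [(np.int64(129), np.int64(196), np.uint8(158)), (np.int64(130), np.int64(196), np.uint8(171)), (np.int64(131), np.int64(196), np.uint8(162)), (np.int64(129), np.int64(197), np.uint8(176)), (np.int64(130), np.int64(197), np.uint8(187)), (np.int64(131), np.int64(197), np.uint8(178)), (np.int64(129), np.int64(198), np.uint8(163)), (np.int64(130), np.int64(198), np.uint8(179)), (np.int64(131), np.int64(198), np.uint8(171)), (np.int64(116), np.int64(199), np.uint8(161)), (np.int64(130), np.int64(199), np.uint8(159)), (np.int64(131), np.int64(199), np.uint8(154)), (np.int64(107), np.int64(202), np.uint8(173)), (np.int64(108), np.int64(202), np.uint8(177)), (np.int64(109), np.int64(202), np.uint8(159)), (np.int64(107), np.int64(203), np.uint8(171)), (np.int64(108), np.int64(203), np.uint8(176)), (np.int64(109), np.int64(203), np.uint8(158)), (np.int64(108), np.int64(204), np.uint8(152)), (np.int64(132), np.int64(206), np.uint8(163)), (np.int64(133), np.int64(206), np.uint8(164)), (np.int64(132), np.int64(207), np.uint8(177)), (np.int64(133), np.int64(207), np.uint8(200)), (np.int64(134), np.int64(207), np.uint8(162)), (np.int64(132), np.int64(208), np.uint8(179))]
```

```bash
cat >> h.py <<'E'
def down(psi): # tool down, tool x at world angle psi (deg)
    return R.from_euler('z',psi,degrees=True)*R.from_quat([1,0,0,0])
def plan(*calls):
    """each call: list of (x,y,z mm,psi deg); prints scaled rows, chaining from the measured pose"""
    o=bot.get_obs(); p=np.array(o['eef_pos']); r=R.from_quat(o['tool_rot'])
    for k in calls:
        for (x,y,z,psi) in k:
            t=np.array([x,y,z])/1000; q=down(psi)
            s=r.inv().apply(t-p)/.25; w=(r.inv()*q).as_rotvec()/.5
            print(s.round(2 if abs(s).max()>2 else 3).tolist(),w.round(3).tolist(),'BAD' if max(abs(s).max(),abs(w).max())>1 else '')
        p,r=t,q; print('-')
E
python3 - <<'E'
from h import *
plan([(170,-440,210,40)],[(250,-340,210,66)],[(350,-200,210,94)],[(430,-60,200,121)],[(495,65,180,149),],[(500,73.5,180,177)],[(500,73.5,160,205)],[(500,73.5,130,232.3)])
plan([(230,-380,210,-15)],[(320,-200,210,-42)],[(430,-20,200,-70)],[(500,73,180,-98)],[(500,73.5,150,-127.7),(500,73.5,82,-127.7)])
E
```

```text
[0.272, -0.131, -0.059] [-0.004, -0.001, -0.949] 
-
[0.502, -0.101, 0.0] [0.0, 0.0, -0.908] 
-
[0.674, 0.138, 0.0] [0.0, 0.0, -0.977] 
-
[0.536, 0.358, 0.04] [0.0, 0.0, -0.942] 
-
[0.295, 0.48, 0.08] [0.0, 0.0, -0.977] 
-
[0.0, 0.039, 0.0] [0.0, 0.0, -0.977] 
-
[0.0, 0.0, 0.08] [0.0, 0.0, -0.977] 
-
[0.0, 0.0, 0.12] [0.0, 0.0, -0.953] 
-
[0.56, -0.311, -0.058] [-0.004, 0.001, 0.971] 
-
[0.161, -0.789, 0.0] [0.0, 0.0, 0.942] 
-
[-0.155, -0.829, 0.04] [0.0, 0.0, 0.977] 
-
[-0.254, -0.39, 0.08] [0.0, 0.0, 0.977] 
-
[-0.002, 0.0, 0.12] [0.0, 0.0, 1.037] BAD
[-0.002, 0.0, 0.392] [0.0, 0.0, 1.037] BAD
-
```

Request:
drive_tool(
  slide=[
    [0.27, -0.13, -0.06],
    [0.27, -0.13, -0.06],
    [0.27, -0.13, -0.06],
    [0.27, -0.13, -0.06],
    [0.27, -0.13, -0.06],
    [0.27, -0.13, -0.06],
    [0.27, -0.13, -0.06],
    [0.27, -0.13, -0.06],
  ],
  rotation=[
    [0, 0, -0.3],
    [0, 0, -0.6],
    [0, 0, -0.98],
    [0, 0, -0.98],
    [0, 0, -0.98],
    [0, 0, -0.98],
    [0, 0, -0.98],
    [0, 0, -0.98],
  ],
  gripper=1,
)

```text
clock: 1.1
eef_pos: [0.1694, -0.4409, 0.2111]
tool_rot: [0.937, 0.349, 0.0, -0.0]
ft_force: [0.4, 0.2, 1.8]
grip_width: 0.0851
grasp_force: 0.0
```

Request:
drive_tool(
  slide=[
    [0.5, -0.1, 0],
    [0.5, -0.1, 0],
    [0.5, -0.1, 0],
    [0.5, -0.1, 0],
    [0.5, -0.1, 0],
    [0.5, -0.1, 0],
    [0.5, -0.1, 0],
    [0.5, -0.1, 0],
  ],
  rotation=[
    [0, 0, -0.3],
    [0, 0, -0.6],
    [0, 0, -0.98],
    [0, 0, -0.98],
    [0, 0, -0.98],
    [0, 0, -0.98],
    [0, 0, -0.98],
    [0, 0, -0.98],
  ],
)

```text
clock: 2.1
eef_pos: [0.2474, -0.3404, 0.211]
tool_rot: [0.825, 0.566, -0.0, -0.0]
ft_force: [0.1, -0.1, -0.6]
grip_width: 0.0852
grasp_force: 0.0
```

Request:
drive_tool(
  slide=[
    [0.67, 0.14, 0],
    [0.67, 0.14, 0],
    [0.67, 0.14, 0],
    [0.67, 0.14, 0],
    [0.67, 0.14, 0],
    [0.67, 0.14, 0],
    [0.67, 0.14, 0],
    [0.67, 0.14, 0],
  ],
  rotation=[
    [0, 0, -0.3],
    [0, 0, -0.6],
    [0, 0, -0.98],
    [0, 0, -0.98],
    [0, 0, -0.98],
    [0, 0, -0.98],
    [0, 0, -0.98],
    [0, 0, -0.98],
  ],
)

```text
clock: 3.1
eef_pos: [0.3401, -0.197, 0.2111]
tool_rot: [0.663, 0.749, -0.0, -0.0]
ft_force: [-0.7, -1.2, 0.1]
grip_width: 0.0855
grasp_force: 0.0
```

Request:
drive_tool(
  slide=[
    [0.53, 0.36, 0.04],
    [0.53, 0.36, 0.04],
    [0.53, 0.36, 0.04],
    [0.53, 0.36, 0.04],
    [0.53, 0.36, 0.04],
    [0.53, 0.36, 0.04],
    [0.53, 0.36, 0.04],
    [0.53, 0.36, 0.04],
  ],
  rotation=[
    [0, 0, -0.3],
    [0, 0, -0.6],
    [0, 0, -0.98],
    [0, 0, -0.98],
    [0, 0, -0.98],
    [0, 0, -0.98],
    [0, 0, -0.98],
    [0, 0, -0.98],
  ],
)

```text
clock: 4.1
eef_pos: [0.4134, -0.0544, 0.2012]
tool_rot: [0.461, 0.887, 0.0, 0.0]
ft_force: [-0.2, 0.7, 0.0]
grip_width: 0.0852
grasp_force: 0.0
```

```bash
python3 - <<'E'
from h import *
o=bot.get_obs(); print(o['clock'],o['eef_pos'],np.round(o['joint_pos'],2))
plan([(495,65,170,150)],[(500,73.5,150,178)],[(500,73.5,140,205)],[(500,73.5,130,232.3),(500,73.5,82,232.3)])
E
```

```text
4.1 [ 0.41337809 -0.05437242  0.20122853] [-0.13  0.07 -0.18  1.31 -0.    0.83]
[0.204, 0.541, 0.125] [0.0, 0.0, -0.871] 
-
[-0.0, 0.039, 0.08] [0.0, 0.0, -0.977] 
-
[0.0, 0.0, 0.04] [0.0, 0.0, -0.942] 
-
[0.0, 0.0, 0.04] [0.0, 0.0, -0.953] 
[0.0, 0.0, 0.232] [0.0, 0.0, -0.953] 
-
```

Request:
drive_tool(
  slide=[
    [0.2, 0.54, 0.12],
    [0.2, 0.54, 0.12],
    [0.2, 0.54, 0.12],
    [0.2, 0.54, 0.12],
    [0.2, 0.54, 0.12],
    [0.2, 0.54, 0.12],
    [0.2, 0.54, 0.12],
    [0.2, 0.54, 0.12],
  ],
  rotation=[
    [0, 0, -0.3],
    [0, 0, -0.6],
    [0, 0, -0.98],
    [0, 0, -0.98],
    [0, 0, -0.98],
    [0, 0, -0.98],
    [0, 0, -0.98],
    [0, 0, -0.98],
  ],
)

```text
clock: 5.1
eef_pos: [0.4951, 0.0643, 0.1714]
tool_rot: [0.232, 0.973, 0.0, 0.0]
ft_force: [-1.3, 0.3, -0.3]
grip_width: 0.0851
grasp_force: 0.0
```

Request:
drive_tool(
  slide=[
    [0, 0.04, 0.08],
    [0, 0.04, 0.08],
    [0, 0.04, 0.08],
    [0, 0.04, 0.08],
    [0, 0.04, 0.08],
    [0, 0.04, 0.08],
    [0, 0.04, 0.08],
    [0, 0.04, 0.08],
  ],
  rotation=[
    [0, 0, -0.3],
    [0, 0, -0.6],
    [0, 0, -0.98],
    [0, 0, -0.98],
    [0, 0, -0.98],
    [0, 0, -0.98],
    [0, 0, -0.98],
    [0, 0, -0.98],
  ],
)

```text
clock: 6.1
eef_pos: [0.4997, 0.0737, 0.1511]
tool_rot: [-0.011, 1.0, 0.0, 0.0]
ft_force: [0.6, 0.9, -0.9]
grip_width: 0.0855
grasp_force: 0.0
```

Request:
drive_tool(
  slide=[
    [0, 0, 0.04],
    [0, 0, 0.04],
    [0, 0, 0.04],
    [0, 0, 0.04],
    [0, 0, 0.04],
    [0, 0, 0.04],
    [0, 0, 0.04],
    [0, 0, 0.04],
  ],
  rotation=[
    [0, 0, -0.3],
    [0, 0, -0.6],
    [0, 0, -0.94],
    [0, 0, -0.94],
    [0, 0, -0.94],
    [0, 0, -0.94],
    [0, 0, -0.94],
    [0, 0, -0.94],
  ],
)

```text
clock: 7.1
eef_pos: [0.4997, 0.0737, 0.1411]
tool_rot: [-0.243, 0.97, 0.0, 0.0]
ft_force: [-0.2, -0.4, 0.0]
grip_width: 0.0854
grasp_force: 0.0
```

```bash
python3 - <<'E'
from h import *
plan([(500,73.5,130,232.3),(500,73.5,82,232.3)])
E
```

```text
[-0.001, -0.001, 0.045] [-0.0, 0.0, -0.842] 
[-0.001, -0.001, 0.237] [-0.0, 0.0, -0.842] 
-
```

Request:
drive_tool(
  slide=[
    [0, 0, 0.04],
    [0, 0, 0.04],
    [0, 0, 0.04],
    [0, 0, 0.1],
    [0, 0, 0.18],
    [0, 0, 0.236],
    [0, 0, 0.236],
    [0, 0, 0.236],
  ],
  rotation=[
    [0, 0, -0.3],
    [0, 0, -0.6],
    [0, 0, -0.84],
    [0, 0, -0.84],
    [0, 0, -0.84],
    [0, 0, -0.84],
    [0, 0, -0.84],
    [0, 0, -0.84],
  ],
)

```text
clock: 8.1
eef_pos: [0.5, 0.0737, 0.0824]
tool_rot: [-0.44, 0.898, -0.0, 0.0]
ft_force: [-0.1, -0.3, 1.1]
grip_width: 0.0855
grasp_force: 0.0
```

Request:
drive_tool(
  slide=[
    [0, 0, 0],
    [0, 0, 0],
    [0, 0, 0],
    [0, 0, 0],
    [0, 0, 0],
    [0, 0, 0],
    [0, 0, 0],
    [0, 0, 0],
  ],
  rotation=[
    [0, 0, 0],
    [0, 0, 0],
    [0, 0, 0],
    [0, 0, 0],
    [0, 0, 0],
    [0, 0, 0.1],
    [0, 0, 0.2],
    [0, 0, 0.2],
  ],
  gripper=0,
)

```text
clock: 9.1
eef_pos: [0.4997, 0.0737, 0.0821]
tool_rot: [-0.395, 0.919, -0.0, -0.0]
ft_force: [-0.2, 0.2, -0.3]
grip_width: -0.0003
grasp_force: 0.0
```

```bash
python3 - <<'E'
from h import *
c=cam('scene'); im=c['image'][...,::-1]
cv2.imwrite('pics/s1.png',cv2.resize(im[120:300,100:300],None,fx=3,fy=3,interpolation=cv2.INTER_CUBIC))
E
```

```text
(no output)
```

View pics/s1.png

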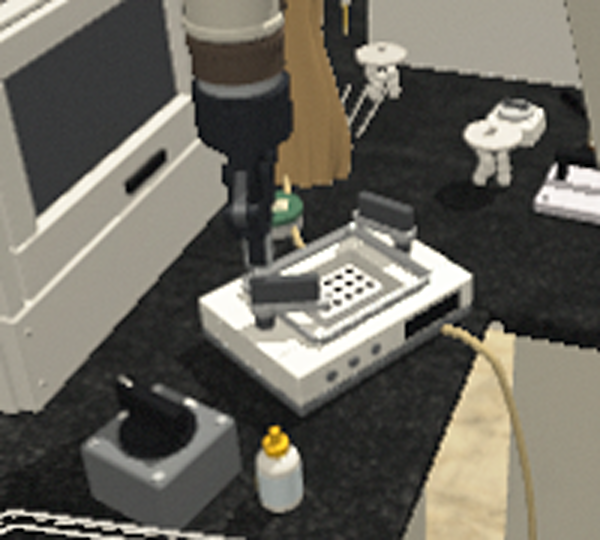

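The gripper, at about (260,265), has shut just behind the left fin, at (250-318,290), instead of on it. I'll locate both in the scene depth.

```bash
python3 - <<'E'
from h import *
def fins(n):
    c=load(n); H,W=c['z_map'].shape; v,u=np.mgrid[:H,:W]; P=world(c,u.ravel(),v.ravel()); g=cv2.cvtColor(c['image'],cv2.COLOR_RGB2GRAY).ravel()
    for nm,(x0,x1,y0,y1) in dict(L=(.43,.56,.0,.12),R=(.43,.58,-.14,-.05)).items():
        m=(P[:,0]>x0)&(P[:,0]<x1)&(P[:,1]>y0)&(P[:,1]<y1)&(P[:,2]>.085)&(P[:,2]<.12)
        s=P[m]; (a,b),sz,an=cv2.minAreaRect((s[:,:2]*1000).astype(np.float32)); print(n,nm,m.sum(),round(a,1),round(b,1),np.round(sz,1),round(an,1), s.min(0).round(3),s.max(0).round(3))
fins('scene'); cam('top'); fins('top')
c=load('top'); cv2.imwrite('pics/t2.png',cv2.resize(c['image'][140:240,140:260,::-1],None,fx=5,fy=5,interpolation=cv2.INTER_CUBIC))
E
```

```text
scene L 197 487.7 57.2 [59.7 14.7] 53.0 [0.466 0.032 0.085] [0.51  0.082 0.106]
scene R 143 520.7 -85.2 [60.7 13.2] 12.9 [ 0.491 -0.097  0.085] [ 0.551 -0.074  0.107]
top L 69 482.4 52.2 [44.5 13.8] 53.2 [0.465 0.032 0.086] [0.5   0.074 0.11 ]
top R 89 520.8 -86.1 [59.1 11.8] 14.4 [ 0.491 -0.097  0.089] [ 0.55  -0.075  0.111]
```

View pics/t2.png

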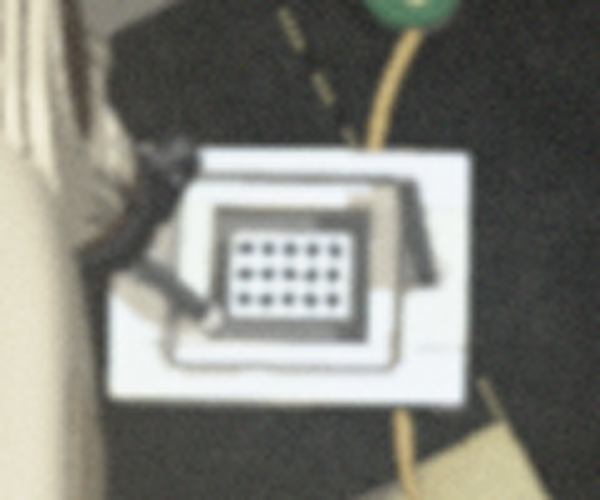

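The fin hasn't moved, and both views agree on where it is. I'll find where the fingers really are relative to the reported TCP.

```bash
python3 - <<'E'
from h import *
o=bot.get_obs(); print(o['eef_pos'],o['clock'],o['grip_width'],np.round(o['joint_pos'],3),R.from_quat(o['tool_rot']).as_matrix().round(2).tolist())
for n in('scene','top'):
    c=load(n); H,W=c['z_map'].shape; v,u=np.mgrid[:H,:W]; P=world(c,u.ravel(),v.ravel())
    for lo,hi in((.085,.1),(.11,.12),(.12,.13),(.13,.145),(.145,.16),(.16,.18),(.18,.21),(.21,.25)):
        m=(P[:,0]>.4)&(P[:,0]<.62)&(P[:,1]>.03)&(P[:,1]<.2)&(P[:,2]>lo)&(P[:,2]<hi)
        if m.sum(): print(n,lo,m.sum(),P[m].min(0).round(3),P[m].max(0).round(3),np.median(P[m],0).round(3))
E
```

```text
[0.49968472 0.07369427 0.08209795] 9.2 -0.0001786561376187189 [ 0.146  0.331 -0.182  1.058  0.    -0.667] [[-0.69, -0.73, -0.0], [-0.73, 0.69, 0.0], [0.0, 0.0, -1.0]]
scene 0.085 159 [0.466 0.035 0.085] [0.62 0.2  0.1 ] [0.491 0.068 0.093]
scene 0.11 27 [0.605 0.174 0.11 ] [0.62 0.2  0.12] [0.613 0.187 0.113]
scene 0.12 55 [0.485 0.059 0.12 ] [0.619 0.199 0.13 ] [0.607 0.175 0.125]
scene 0.13 95 [0.483 0.063 0.13 ] [0.62  0.2   0.145] [0.605 0.17  0.138]
scene 0.145 84 [0.486 0.06  0.145] [0.62  0.199 0.16 ] [0.608 0.176 0.151]
scene 0.16 101 [0.461 0.045 0.16 ] [0.62 0.2  0.18] [0.606 0.169 0.168]
scene 0.18 164 [0.448 0.047 0.181] [0.5   0.122 0.21 ] [0.47  0.094 0.198]
scene 0.21 280 [0.45  0.044 0.21 ] [0.504 0.122 0.25 ] [0.472 0.095 0.224]
top 0.085 13 [0.465 0.032 0.086] [0.491 0.074 0.1  ] [0.472 0.038 0.095]
top 0.12 5 [0.486 0.06  0.124] [0.504 0.075 0.129] [0.492 0.065 0.126]
top 0.13 7 [0.485 0.061 0.132] [0.5   0.077 0.139] [0.49  0.066 0.135]
top 0.16 15 [0.467 0.036 0.166] [0.522 0.086 0.18 ] [0.509 0.047 0.174]
top 0.18 59 [0.468 0.03  0.181] [0.551 0.084 0.21 ] [0.526 0.039 0.203]
top 0.21 40 [0.471 0.032 0.211] [0.545 0.049 0.249] [0.532 0.04  0.219]
```

Request:
drive_tool(
  slide=[
    [0, 0, -0.24],
    [0, 0, -0.24],
    [0, 0, -0.24],
    [0, 0, -0.24],
    [0, 0, -0.24],
    [0, 0, -0.24],
    [0, 0, -0.24],
    [0, 0, -0.24],
  ],
  rotation=[
    [0, 0, 0],
    [0, 0, 0],
    [0, 0, 0],
    [0, 0, 0],
    [0, 0, 0],
    [0, 0, 0],
    [0, 0, 0],
    [0, 0, 0],
  ],
)

```text
clock: 10.2
eef_pos: [0.4997, 0.0737, 0.142]
tool_rot: [-0.395, 0.919, 0.0, -0.0]
ft_force: [-0.4, 0.1, 0.4]
grip_width: 0.0
grasp_force: 0.0
```

```bash
python3 - <<'E'
from h import *
o=bot.get_obs(); print(o['eef_pos'],o['grip_width'])
c=cam('scene'); im=c['image']; H,W=c['z_map'].shape; v,u=np.mgrid[:H,:W]; P=world(c,u.ravel(),v.ravel())
for lo in np.arange(.1,.26,.01):
    m=(abs(P[:,0]-.5)<.07)&(abs(P[:,1]-.0737)<.07)&(P[:,2]>lo)&(P[:,2]<lo+.01)
    if m.sum(): print(lo.round(3),m.sum(),P[m].min(0).round(3),P[m].max(0).round(3))
cv2.imwrite('pics/s2.png',cv2.resize(im[100:280,100:300,::-1],None,fx=3,fy=3,interpolation=cv2.INTER_CUBIC))
E
```

```text
[0.49967389 0.07367732 0.14202325] 1.6897555546138644e-05
0.1 93 [0.467 0.031 0.1  ] [0.509 0.082 0.106]
0.17 7 [0.492 0.071 0.177] [0.503 0.081 0.18 ]
0.18 25 [0.485 0.059 0.18 ] [0.503 0.084 0.19 ]
0.19 34 [0.485 0.063 0.191] [0.502 0.086 0.2  ]
0.2 37 [0.485 0.062 0.2  ] [0.502 0.087 0.209]
0.21 14 [0.484 0.059 0.21 ] [0.497 0.085 0.218]
0.22 29 [0.469 0.045 0.22 ] [0.51  0.101 0.23 ]
0.23 33 [0.463 0.045 0.23 ] [0.509 0.108 0.24 ]
0.24 51 [0.456 0.056 0.241] [0.492 0.113 0.25 ]
0.25 56 [0.452 0.051 0.25 ] [0.5   0.119 0.26 ]
```

View pics/s2.png

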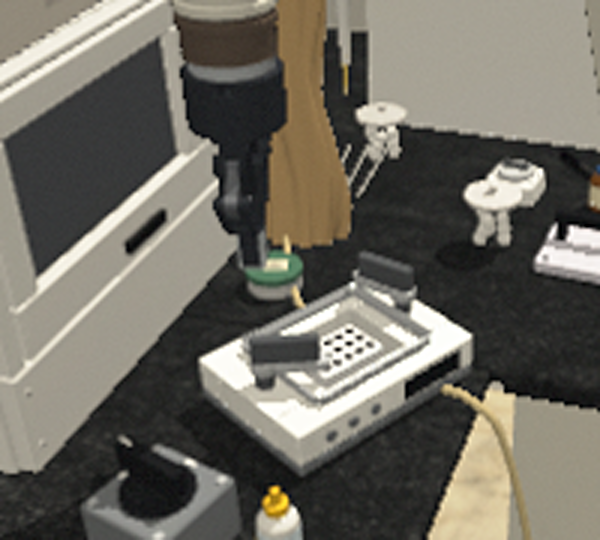

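The image shows the shut fingertips near (257,265), well above the fin at (285,350). In depth the tips are at z≈0.177 while the reported TCP is 0.142, so the real tips sit about 34 mm above the reported TCP. I'll command lower by that amount and watch the forces.

Request:
drive_tool(
  slide=[
    [0, 0, 0],
    [0, 0, 0],
    [0, 0, 0],
    [0, 0, 0.1],
    [0, 0, 0.2],
    [0, 0, 0.3],
    [0, 0, 0.36],
    [0, 0, 0.36],
  ],
  rotation=[
    [0, 0, -0.2],
    [0, 0, -0.2],
    [0, 0, -0.2],
    [0, 0, -0.2],
    [0, 0, -0.2],
    [0, 0, -0.2],
    [0, 0, -0.2],
    [0, 0, -0.2],
  ],
  gripper=1,
)

```text
clock: 11.25
eef_pos: [0.4987, 0.0736, 0.0512]
tool_rot: [-0.44, 0.898, 0.0, -0.001]
ft_force: [-0.2, -0.7, 0.6]
grip_width: 0.0853
grasp_force: 0.0
```

Request:
drive_tool(
  slide=[
    [0, 0, 0],
    [0, 0, 0],
    [0, 0, 0],
    [0, 0, 0],
    [0, 0, 0],
    [0, 0, 0],
    [0, 0, 0],
    [0, 0, 0],
  ],
  rotation=[
    [0, 0, 0],
    [0, 0, 0],
    [0, 0, 0],
    [0, 0, 0],
    [0, 0, 0],
    [0, 0, 0.1],
    [0, 0, 0.2],
    [0, 0, 0.2],
  ],
  gripper=0,
)

```text
clock: 12.25
eef_pos: [0.5002, 0.0736, 0.0527]
tool_rot: [-0.395, 0.919, -0.0, 0.0]
ft_force: [-0.7, -0.7, 4.4]
grip_width: 0.0107
grasp_force: 61.0
```

Request:
drive_tool(
  slide=[
    [0, 0, 0],
    [0, 0, 0],
    [0, 0, 0],
    [0, 0, 0],
    [0, 0, 0],
    [0, 0, 0],
    [0, 0, 0],
    [0, 0, 0],
  ],
  rotation=[
    [0, 0, 0.14],
    [0, 0, 0.28],
    [0, 0, 0.42],
    [0, 0, 0.56],
    [0, 0, 0.7],
    [0, 0, 0.84],
    [0, 0, 0.96],
    [0, 0, 0.96],
  ],
)

```text
clock: 13.25
eef_pos: [0.4998, 0.0742, 0.0527]
tool_rot: [-0.166, 0.986, 0.0, 0.0]
ft_force: [-2.1, 0.4, 5.4]
grip_width: 0.0106
grasp_force: 61.1
```

Request:
drive_tool(
  slide=[
    [0, 0, 0],
    [0, 0, 0],
    [0, 0, 0],
    [0, 0, 0],
    [0, 0, 0],
    [0, 0, 0],
    [0, 0, 0],
    [0, 0, 0],
  ],
  rotation=[
    [0, 0, 0.14],
    [0, 0, 0.28],
    [0, 0, 0.42],
    [0, 0, 0.56],
    [0, 0, 0.7],
    [0, 0, 0.84],
    [0, 0, 0.94],
    [0, 0, 0.94],
  ],
)

```text
clock: 14.25
eef_pos: [0.4997, 0.0748, 0.0527]
tool_rot: [0.068, 0.998, 0.001, 0.0]
ft_force: [-2.6, 0.8, 5.6]
grip_width: 0.0103
grasp_force: 61.1
```

```bash
python3 - <<'E'
from h import *
o=bot.get_obs(); x,y,z=o['eef_pos']*1000; psi=np.degrees(R.from_quat(o['tool_rot']).as_euler('zyx')[0]) ; print(o['clock'],psi, o['ft_force'],o['ft_torque'])
m=R.from_quat(o['tool_rot']).as_matrix(); p=np.degrees(np.arctan2(m[1,0],m[0,0])); print(p)
plan([(500,73.5,53,p),(500,73.5,120,p),(501.4,-91,120,194.4),(501.4,-91,51,194.4)])
E
```

```text
14.25 -172.17337086502957 [-2.63075839  0.8474088   5.55636538] [ 0.35653174  0.27894131 -0.01869573]
172.17334057638024
[-0.002, -0.005, -0.001] [0.005, 0.0, 0.0] 
[-0.002, -0.004, -0.269] [0.005, 0.0, 0.0] 
[-0.097, -0.655, -0.271] [0.005, 0.001, -0.776] 
[-0.097, -0.656, 0.005] [0.005, 0.001, -0.776] 
-
```

Request:
drive_tool(
  slide=[
    [0, 0, 0],
    [0, 0, 0],
    [0, 0, 0],
    [0, 0, -0.14],
    [0, 0, -0.28],
    [-0.04, -0.3, -0.28],
    [-0.1, -0.655, -0.28],
    [-0.1, -0.655, -0.28],
  ],
  rotation=[
    [0, 0, 0],
    [0, 0, 0],
    [0, 0, 0],
    [0, 0, 0],
    [0, 0, -0.3],
    [0, 0, -0.6],
    [0, 0, -0.776],
    [0, 0, -0.776],
  ],
  gripper=1,
)

```text
clock: 15.25
eef_pos: [0.5018, -0.0943, 0.1222]
tool_rot: [-0.124, 0.992, -0.0, 0.0]
ft_force: [0.9, 0.2, 0.2]
grip_width: 0.0853
grasp_force: 0.0
```

```bash
python3 - <<'E'
from h import *
plan([(501.4,-91,51,194.4)])
E
```

```text
[-0.001, 0.013, 0.285] [-0.001, 0.001, -0.004] 
-
```

Request:
drive_tool(
  slide=[
    [0, 0.013, 0.07],
    [0, 0.013, 0.14],
    [0, 0.013, 0.21],
    [0, 0.013, 0.28],
    [0, 0.013, 0.28],
    [0, 0.013, 0.28],
    [0, 0.013, 0.28],
    [0, 0.013, 0.28],
  ],
  rotation=[
    [0, 0, 0],
    [0, 0, 0],
    [0, 0, 0],
    [0, 0, 0],
    [0, 0, 0],
    [0, 0, 0],
    [0, 0, 0],
    [0, 0, 0],
  ],
)

```text
clock: 16.25
eef_pos: [0.5017, -0.0889, 0.0528]
tool_rot: [-0.125, 0.992, -0.0, 0.001]
ft_force: [-0.6, -0.0, 0.4]
grip_width: 0.0856
grasp_force: 0.0
```

Request:
drive_tool(
  slide=[
    [0, 0, 0],
    [0, 0, 0],
    [0, 0, 0],
    [0, 0, 0],
    [0, 0, 0],
    [0, 0, 0],
    [0, 0, 0],
    [0, 0, 0],
  ],
  rotation=[
    [0, 0, 0],
    [0, 0, 0],
    [0, 0, 0],
    [0, 0, 0],
    [0, 0, 0.2],
    [0, 0, 0.4],
    [0, 0, 0.6],
    [0, 0, 0.78],
  ],
  gripper=0,
)

```text
clock: 17.25
eef_pos: [0.5013, -0.0892, 0.0523]
tool_rot: [0.071, 0.997, -0.0, 0.0]
ft_force: [-0.7, -1.2, 1.4]
grip_width: 0.01
grasp_force: 60.6
```

```bash
python3 - <<'E'
from h import *
o=bot.get_obs(); m=R.from_quat(o['tool_rot']).as_matrix(); print(np.degrees(np.arctan2(m[1,0],m[0,0])))
plan([(501,-91,120,172),(510,-230,140,190),(499,-330,140,198),],[(497,-375,130,208.3),(497,-375,5,208.3)])
E
```

```text
171.80924320739425
[0.0, -0.007, -0.271] [-0.002, 0.001, -0.007] 
[-0.115, -0.553, -0.35] [-0.002, 0.001, -0.635] 
[-0.128, -0.955, -0.35] [-0.002, 0.001, -0.914] 
-
[0.063, -0.169, 0.04] [0.0, 0.0, -0.36] 
[0.063, -0.169, 0.54] [0.0, 0.0, -0.36] 
-
```

Request:
drive_tool(
  slide=[
    [0, 0, 0],
    [0, 0, 0],
    [0, 0, -0.14],
    [0, 0, -0.28],
    [-0.05, -0.25, -0.35],
    [-0.1, -0.5, -0.35],
    [-0.12, -0.75, -0.35],
    [-0.13, -0.95, -0.35],
  ],
  rotation=[
    [0, 0, 0],
    [0, 0, 0],
    [0, 0, 0],
    [0, 0, 0],
    [0, 0, -0.2],
    [0, 0, -0.5],
    [0, 0, -0.8],
    [0, 0, -0.91],
  ],
  gripper=0.6,
)

```text
clock: 18.25
eef_pos: [0.5001, -0.3306, 0.1396]
tool_rot: [-0.158, 0.987, -0.0, 0.0]
ft_force: [1.4, -0.3, 0.5]
grip_width: 0.0512
grasp_force: 0.0
```

```bash
python3 - <<'E'
from h import *
c=cam('top'); H,W=c['z_map'].shape; v,u=np.mgrid[:H,:W]; P=world(c,u.ravel(),v.ravel())
for nm,(x0,x1,y0,y1) in dict(L=(.43,.57,.04,.12),R=(.43,.58,-.14,-.05)).items():
    m=(P[:,0]>x0)&(P[:,0]<x1)&(P[:,1]>y0)&(P[:,1]<y1)&(P[:,2]>.085)&(P[:,2]<.12)
    if m.sum()>9: print(nm,m.sum(),cv2.minAreaRect((P[m][:,:2]*1000).astype(np.float32)))
plan([(497,-375,100,208.3),(497,-375,-8,208.3)])
E
```

```text
L 108 ((479.791748046875, 75.80499267578125), (12.463117599487305, 59.26643371582031), 81.90725708007812)
R 99 ((521.1013793945312, -95.85746002197266), (16.038230895996094, 61.161949157714844), 82.80419921875)
[0.053, -0.139, 0.158] [-0.011, -0.004, -0.363] 
[0.052, -0.137, 0.59] [-0.011, -0.004, -0.363] 
-
```

Request:
drive_tool(
  slide=[
    [0.052, -0.138, 0.0],
    [0.052, -0.138, 0.1],
    [0.052, -0.138, 0.2],
    [0.052, -0.138, 0.3],
    [0.052, -0.138, 0.4],
    [0.052, -0.138, 0.5],
    [0.052, -0.138, 0.58],
    [0.052, -0.138, 0.59],
  ],
  rotation=[
    [-0.011, 0, -0.36],
    [-0.011, 0, -0.36],
    [-0.011, 0, -0.36],
    [-0.011, 0, -0.36],
    [-0.011, 0, -0.36],
    [-0.011, 0, -0.36],
    [-0.011, 0, -0.36],
    [-0.011, 0, -0.36],
  ],
)

```text
clock: 19.3
eef_pos: [0.4972, -0.364, -0.0098]
tool_rot: [-0.245, 0.969, 0.004, -0.002]
ft_force: [0.4, -1.2, 0.4]
grip_width: 0.051
grasp_force: 0.0
```

```bash
python3 - <<'E'
from h import *
o=bot.get_obs(); m=R.from_quat(o['tool_rot']).as_matrix(); print(np.degrees(np.arctan2(m[1,0],m[0,0])),o['eef_pos'],o['ft_force'])
E
```

```text
-151.58658112618298 [ 0.49721286 -0.36397045 -0.00981159] [ 0.43765004 -1.18661714  0.40578791]
```

```bash
python3 - <<'E'
from h import *
plan([(497,-375,-8,208.3)])
E
```

```text
[0.022, -0.038, -0.008] [0.019, -0.002, 0.004] 
-
```

Request:
drive_tool(
  slide=[
    [0.022, -0.038, -0.008],
    [0.022, -0.038, -0.008],
    [0.022, -0.038, -0.008],
    [0.022, -0.038, -0.008],
    [0.022, -0.038, -0.008],
    [0.022, -0.038, -0.008],
    [0.022, -0.038, -0.008],
    [0.022, -0.038, -0.008],
  ],
  rotation=[
    [0.019, 0, 0],
    [0.019, 0, 0],
    [0.019, 0, 0],
    [0.019, 0, 0],
    [0.019, 0, 0],
    [0.019, 0, 0],
    [0.019, 0, 0],
    [0.019, 0, 0],
  ],
)

```text
clock: 20.3
eef_pos: [0.4982, -0.3763, -0.006]
tool_rot: [-0.245, 0.97, -0.002, 0.001]
ft_force: [0.3, -0.0, -0.3]
grip_width: 0.0514
grasp_force: 0.0
```

Request:
drive_tool(
  slide=[
    [0, 0, 0],
    [0, 0, 0],
    [0, 0, 0],
    [0, 0, 0],
    [0, 0, 0],
    [0, 0, 0],
    [0, 0, 0],
    [0, 0, 0],
  ],
  rotation=[
    [0, 0, 0],
    [0, 0, 0],
    [0, 0, 0],
    [0, 0, 0],
    [0, 0, 0],
    [0, 0, 0],
    [0, 0, 0],
    [0, 0, 0],
  ],
  gripper=0,
)

```text
clock: 21.3
eef_pos: [0.4982, -0.3761, -0.0058]
tool_rot: [-0.245, 0.969, -0.002, 0.001]
ft_force: [-0.8, 2.5, 4.2]
grip_width: 0.0128
grasp_force: 60.6
```

```bash
python3 - <<'E'
from h import *
plan([(497,-375,130,208.3)],[(498,-240,130,195)],[(500.5,-40,130,181)])
E
```

```text
[0.002, 0.004, -0.543] [-0.008, 0.001, 0.003] 
-
[-0.26, 0.474, 0.0] [0.0, 0.0, 0.464] 
-
[-0.217, 0.77, 0.0] [0.0, 0.0, 0.489] 
-
```

Request:
drive_tool(
  slide=[
    [0, 0, -0.04],
    [0, 0, -0.12],
    [0, 0, -0.22],
    [0, 0, -0.34],
    [0, 0, -0.46],
    [0, 0, -0.54],
    [0, 0, -0.54],
    [0, 0, -0.54],
  ],
  rotation=[
    [0, 0, 0],
    [0, 0, 0],
    [0, 0, 0],
    [0, 0, 0],
    [0, 0, 0],
    [0, 0, 0],
    [0, 0, 0],
    [0, 0, 0],
  ],
)

```text
clock: 22.3
eef_pos: [0.4973, -0.3756, 0.1276]
tool_rot: [-0.245, 0.97, -0.001, 0.0]
ft_force: [-1.0, 0.4, -3.6]
grip_width: 0.0126
grasp_force: 59.6
```

Request:
drive_tool(
  slide=[
    [-0.04, 0.06, 0],
    [-0.1, 0.18, 0],
    [-0.16, 0.3, 0],
    [-0.22, 0.42, 0],
    [-0.26, 0.474, 0],
    [-0.26, 0.474, 0],
    [-0.26, 0.474, 0],
    [-0.26, 0.474, 0],
  ],
  rotation=[
    [0, 0, 0.1],
    [0, 0, 0.2],
    [0, 0, 0.3],
    [0, 0, 0.4],
    [0, 0, 0.46],
    [0, 0, 0.46],
    [0, 0, 0.46],
    [0, 0, 0.46],
  ],
)

```text
clock: 23.3
eef_pos: [0.4985, -0.2415, 0.1281]
tool_rot: [-0.132, 0.991, -0.002, 0.001]
ft_force: [0.4, 0.3, -2.6]
grip_width: 0.0123
grasp_force: 59.5
```

Request:
drive_tool(
  slide=[
    [-0.03, 0.1, 0],
    [-0.07, 0.24, 0],
    [-0.11, 0.38, 0],
    [-0.15, 0.52, 0],
    [-0.19, 0.66, 0],
    [-0.217, 0.77, 0],
    [-0.217, 0.77, 0],
    [-0.217, 0.77, 0],
  ],
  rotation=[
    [0, 0, 0.1],
    [0, 0, 0.2],
    [0, 0, 0.3],
    [0, 0, 0.4],
    [0, 0, 0.46],
    [0, 0, 0.49],
    [0, 0, 0.49],
    [0, 0, 0.49],
  ],
)

```text
clock: 24.3
eef_pos: [0.5009, -0.0415, 0.1279]
tool_rot: [-0.01, 1.0, -0.002, 0.001]
ft_force: [-0.8, 0.3, -3.9]
grip_width: 0.0128
grasp_force: 59.6
```

```bash
python3 - <<'E'
from h import *
for n in('scene','top'):
    c=cam(n); H,W=c['z_map'].shape; v,u=np.mgrid[:H,:W]; P=world(c,u.ravel(),v.ravel()); g=c['image'].min(-1).ravel()
    m=(abs(P[:,0]-.5)<.09)&(abs(P[:,1]+.04)<.11)&(P[:,2]>.13)&(P[:,2]<.18)&(g>110)
    s=P[m]
    if len(s)>20: print(n,len(s),cv2.minAreaRect((s[:,:2]*1000).astype(np.float32)),np.percentile(s[:,2],[5,50,95]).round(4), np.linalg.lstsq(np.c_[s[:,:2]-s[:,:2].mean(0),np.ones(len(s))],s[:,2],rcond=None)[0].round(3))
    cv2.imwrite(f'pics/{n}5.png',cv2.resize(c['image'][100:280,100:300,::-1],None,fx=3,fy=3,interpolation=cv2.INTER_CUBIC))
o=bot.get_obs(); print(o['eef_pos'],o['ft_force'],o['clock'])
plan([(500.5,-9.3,130,181)],)
E
```

```text
scene 850 ((501.6519470214844, -42.802284240722656), (101.70280456542969, 121.09226989746094), 0.4709869921207428) [0.1386 0.1483 0.1503] [ 0.038 -0.03   0.147]
top 476 ((502.35955810546875, -69.96216583251953), (65.98915100097656, 100.62638092041016), 89.85093688964844) [0.1431 0.1482 0.153 ] [-0.001  0.031  0.148]
[ 0.5008414  -0.04179019  0.12790908] [ 0.66540639 -0.29973906 -3.88382398] 24.4
[-0.001, 0.13, -0.009] [-0.007, 0.005, 0.003] 
-
```

View pics/scene5.png

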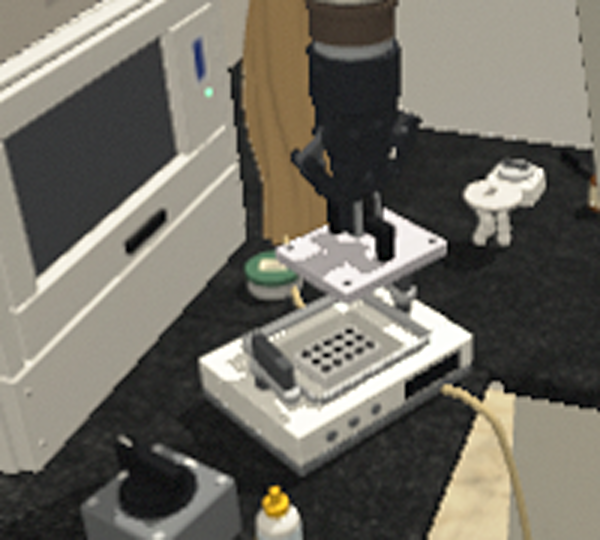

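The cover hangs flat over the seat, with its plate centred near (362,255) in the crop, and both buttons are clear. Aligning and lowering.

Request:
drive_tool(
  slide=[
    [0.004, 0.06, 0],
    [0.004, 0.137, 0],
    [0.004, 0.137, 0],
    [0.004, 0.137, 0.06],
    [0.004, 0.137, 0.13],
    [0.004, 0.137, 0.2],
    [0.004, 0.137, 0.24],
    [0.004, 0.137, 0.24],
  ],
  rotation=[
    [0, 0, 0],
    [0, 0, 0],
    [0, 0, 0],
    [0, 0, 0],
    [0, 0, 0],
    [0, 0, 0],
    [0, 0, 0],
    [0, 0, 0],
  ],
)

```text
clock: 25.4
eef_pos: [0.4981, -0.007, 0.0666]
tool_rot: [-0.01, 1.0, -0.002, -0.0]
ft_force: [-0.1, -0.4, -3.0]
grip_width: 0.0125
grasp_force: 59.5
```

```bash
python3 - <<'E'
from h import *
o=bot.get_obs(); print(o['eef_pos'],o['ft_force'])
c=cam('scene'); H,W=c['z_map'].shape; v,u=np.mgrid[:H,:W]; P=world(c,u.ravel(),v.ravel()); g=c['image'].min(-1).ravel()
m=(abs(P[:,0]-.5)<.09)&(abs(P[:,1]+.008)<.068)&(P[:,2]>.076)&(P[:,2]<.095)&(g>110); s=P[m]
print(len(s),cv2.minAreaRect((s[:,:2]*1000).astype(np.float32)),np.median(s[:,2]))
m=(abs(P[:,0]-.5)<.1)&(abs(P[:,1]+.008)<.13)&(P[:,2]>.045)&(P[:,2]<.057)&(g>140); s=P[m]
print(len(s),cv2.minAreaRect((s[:,:2]*1000).astype(np.float32)),np.median(s[:,2]))
E
```

```text
[ 0.49809984 -0.00700503  0.06661684] [-0.07071877 -0.37730874 -2.97793394]
860 ((497.9496765136719, -8.94033432006836), (100.64136505126953, 122.22804260253906), 0.6738059520721436) 0.087093485739552
1004 ((499.8907775878906, -9.668792724609375), (151.35130310058594, 209.2608642578125), 0.6059879064559937) 0.05271743015270697
```

Request:
drive_tool(
  slide=[
    [-0.008, -0.003, 0],
    [-0.008, -0.003, 0],
    [-0.008, -0.003, 0.02],
    [-0.008, -0.003, 0.04],
    [-0.008, -0.003, 0.055],
    [-0.008, -0.003, 0.07],
    [-0.008, -0.003, 0.08],
    [-0.008, -0.003, 0.08],
  ],
  rotation=[
    [0, 0, 0],
    [0, 0, 0],
    [0, 0, 0],
    [0, 0, 0],
    [0, 0, 0],
    [0, 0, 0],
    [0, 0, 0],
    [0, 0, 0],
  ],
)

```text
clock: 26.45
eef_pos: [0.501, -0.0075, 0.0476]
tool_rot: [-0.01, 1.0, -0.002, 0.001]
ft_force: [0.0, -0.4, -3.5]
grip_width: 0.0128
grasp_force: 59.6
```

```bash
python3 - <<'E'
from h import *
o=bot.get_obs(); print(o['eef_pos'],o['ft_force'])
c=cam('scene'); H,W=c['z_map'].shape; v,u=np.mgrid[:H,:W]; P=world(c,u.ravel(),v.ravel()); g=c['image'].min(-1).ravel()
m=(abs(P[:,0]-.5)<.047)&(abs(P[:,1]+.009)<.057)&(P[:,2]>.06)&(P[:,2]<.075)&(g>110); s=P[m]
print(len(s),np.percentile(s[:,2],[5,50,95]).round(4),s.min(0),s.max(0))
E
```

```text
[ 0.50103539 -0.00747976  0.04759097] [ 0.02535766 -0.35219539 -3.50317229]
644 [0.0657 0.0684 0.0701] [ 0.45302651 -0.06585007  0.06010282] [0.54680075 0.04792018 0.07167492]
```

Request:
drive_tool(
  slide=[
    [0, 0, 0.003],
    [0, 0, 0.006],
    [0, 0, 0.01],
    [0, 0, 0.01],
    [0, 0, 0.01],
    [0, 0, 0.01],
    [0, 0, 0.01],
    [0, 0, 0.01],
  ],
  rotation=[
    [0, 0, 0],
    [0, 0, 0],
    [0, 0, 0],
    [0, 0, 0],
    [0, 0, 0],
    [0, 0, 0],
    [0, 0, 0],
    [0, 0, 0],
  ],
)

```text
clock: 27.5
eef_pos: [0.5015, -0.0076, 0.0461]
tool_rot: [-0.01, 1.0, -0.002, 0.002]
ft_force: [-3.1, -1.5, 6.6]
grip_width: 0.0126
grasp_force: 60.7
```

Request:
drive_tool(
  slide=[
    [0, 0, 0],
    [0, 0, 0],
    [0, 0, 0],
    [0, 0, 0],
    [0, 0, -0.1],
    [0, 0, -0.2],
    [0, 0, -0.3],
    [0, 0, -0.4],
  ],
  rotation=[
    [0, 0, 0],
    [0, 0, 0],
    [0, 0, 0],
    [0, 0, 0],
    [0, 0, 0],
    [0, 0, 0],
    [0, 0, 0],
    [0, 0, 0],
  ],
  gripper=0.5,
)

```text
clock: 28.5
eef_pos: [0.5009, -0.0071, 0.1461]
tool_rot: [-0.01, 1.0, -0.002, 0.001]
ft_force: [0.2, 0.4, -0.1]
grip_width: 0.0423
grasp_force: 0.0
```

```bash
python3 - <<'E'
from h import *
o=bot.get_obs(); print(o['eef_pos'],o['ft_force'])
c=cam('scene'); H,W=c['z_map'].shape; v,u=np.mgrid[:H,:W]; P=world(c,u.ravel(),v.ravel()); g=c['image'].min(-1).ravel()
m=(abs(P[:,0]-.5)<.047)&(abs(P[:,1]+.009)<.057)&(P[:,2]>.06)&(P[:,2]<.075)&(g>110); s=P[m]
print(len(s),np.percentile(s[:,2],[5,50,95]).round(4),np.linalg.lstsq(np.c_[s[:,:2],np.ones(len(s))],s[:,2],rcond=None)[0].round(3))
cv2.imwrite('pics/s6.png',cv2.resize(c['image'][100:280,100:300,::-1],None,fx=3,fy=3,interpolation=cv2.INTER_CUBIC))
plan([(499.8,73.3,140,172.2),(499.8,73.3,50,172.2)])
E
```

```text
[ 0.50092623 -0.00712358  0.14607495] [ 0.21688854  0.40791467 -0.06482722]
670 [0.0647 0.0671 0.0688] [0.012 0.001 0.061]
[0.007, 0.322, 0.037] [-0.006, 0.017, 0.313] 
[0.01, 0.323, 0.397] [-0.006, 0.017, 0.313] 
-
```

View pics/s6.png

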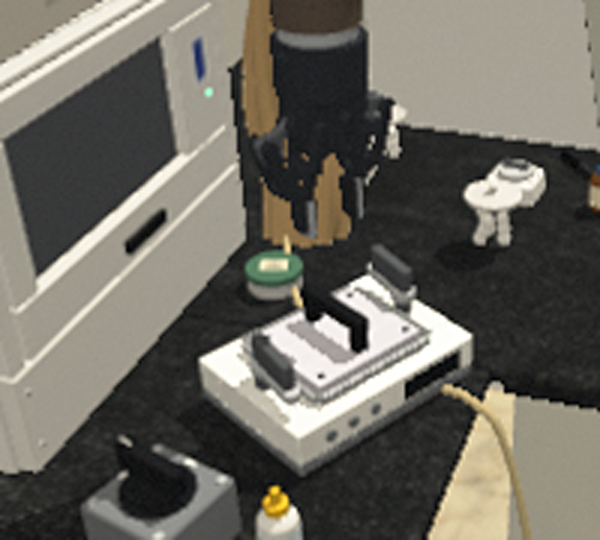

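The cover lies flat inside the rim, centred near (345,350) in the crop, with both fins clear. Next is the left button.

Request:
drive_tool(
  slide=[
    [0.01, 0.16, 0],
    [0.01, 0.323, 0],
    [0.01, 0.323, 0.05],
    [0.01, 0.323, 0.15],
    [0.01, 0.323, 0.25],
    [0.01, 0.323, 0.35],
    [0.01, 0.323, 0.395],
    [0.01, 0.323, 0.395],
  ],
  rotation=[
    [0, 0.01, 0.31],
    [0, 0.01, 0.31],
    [0, 0.01, 0.31],
    [0, 0.01, 0.31],
    [0, 0.01, 0.31],
    [0, 0.01, 0.31],
    [0, 0.01, 0.31],
    [0, 0.01, 0.31],
  ],
)

```text
clock: 29.55
eef_pos: [0.4963, 0.0726, 0.0454]
tool_rot: [0.068, 0.998, -0.002, -0.002]
ft_force: [0.0, 0.0, 0.4]
grip_width: 0.0428
grasp_force: 0.0
```

Request:
drive_tool(
  slide=[
    [0, 0, 0],
    [0, 0, 0],
    [0, 0, 0],
    [0, 0, 0],
    [0, 0, 0],
    [0, 0, 0],
    [0, 0, 0],
    [0, 0, 0],
  ],
  rotation=[
    [0, 0, 0],
    [0, 0, 0],
    [0, 0, 0],
    [0, 0, -0.1],
    [0, 0, -0.25],
    [0, 0, -0.4],
    [0, 0, -0.55],
    [0, 0, -0.7],
  ],
  gripper=0,
)

```text
clock: 30.55
eef_pos: [0.4984, 0.0738, 0.0476]
tool_rot: [-0.109, 0.994, -0.001, 0.0]
ft_force: [0.8, 1.6, 3.2]
grip_width: 0.0104
grasp_force: 61.8
```

```bash
python3 - <<'E'
from h import *
o=bot.get_obs(); m=R.from_quat(o['tool_rot']).as_matrix(); print(np.degrees(np.arctan2(m[1,0],m[0,0]))%360,o['eef_pos'],o['ft_force'],o['ft_torque'])
E
```

```text
192.49134228190886 [0.49837615 0.07376909 0.04757352] [0.83079282 1.64773063 3.17365622] [ 0.41107925 -0.06543494 -0.01450438]
```

Request:
drive_tool(
  slide=[
    [0, 0, 0],
    [0, 0, 0],
    [0, 0, 0],
    [0, 0, 0],
    [0, 0, 0],
    [0, 0, 0],
    [0, 0, 0],
    [0, 0, 0],
  ],
  rotation=[
    [0, 0, -0.14],
    [0, 0, -0.28],
    [0, 0, -0.42],
    [0, 0, -0.56],
    [0, 0, -0.7],
    [0, 0, -0.84],
    [0, 0, -0.98],
    [0, 0, -1],
  ],
)

```text
clock: 31.55
eef_pos: [0.499, 0.0726, 0.0476]
tool_rot: [-0.35, 0.937, -0.002, -0.0]
ft_force: [2.4, -1.7, 3.1]
grip_width: 0.0107
grasp_force: 61.9
```

Request:
drive_tool(
  slide=[
    [0, 0, 0],
    [0, 0, 0],
    [0, 0, 0],
    [0, 0, 0],
    [0, 0, 0],
    [0, 0, 0],
    [0, 0, 0],
    [0, 0, 0],
  ],
  rotation=[
    [0, 0, -0.14],
    [0, 0, -0.28],
    [0, 0, -0.42],
    [0, 0, -0.56],
    [0, 0, -0.7],
    [0, 0, -0.84],
    [0, 0, -0.98],
    [0, 0, -1],
  ],
)

```text
clock: 32.55
eef_pos: [0.5002, 0.0718, 0.0476]
tool_rot: [-0.57, 0.821, -0.003, -0.0]
ft_force: [5.3, -4.0, 1.5]
grip_width: 0.0106
grasp_force: 61.7
```

Request:
drive_tool(
  slide=[
    [0, 0, 0],
    [0, 0, 0],
    [0, 0, 0],
    [0, 0, 0],
    [0, 0, 0],
    [0, 0, 0],
    [0, 0, 0],
    [0, 0, 0],
  ],
  rotation=[
    [0, 0, -0.14],
    [0, 0, -0.28],
    [0, 0, -0.42],
    [0, 0, -0.56],
    [0, 0, -0.64],
    [0, 0, -0.64],
    [0, 0, -0.64],
    [0, 0, -0.64],
  ],
)

```text
clock: 33.55
eef_pos: [0.5012, 0.0716, 0.0476]
tool_rot: [-0.694, 0.72, -0.004, -0.0]
ft_force: [6.7, -5.0, -0.8]
grip_width: 0.0106
grasp_force: 61.4
```

```bash
python3 - <<'E'
from h import *
o=bot.get_obs(); m=R.from_quat(o['tool_rot']).as_matrix(); p=np.degrees(np.arctan2(m[1,0],m[0,0]))%360;print(p,o['eef_pos'],o['ft_torque'])
plan([(500,73.3,48,p),(500,73.3,130,p),(501.3,-60,130,244)],[(501.3,-91.5,130,216)],[(501.3,-91.5,110,188)],[(501.3,-91.5,49,172)])
E
```

```text
267.83010481786187 [0.50115134 0.07161742 0.04761717] [-0.79531799 -1.41842353  0.08802184]
[-0.007, 0.005, -0.002] [-0.011, -0.012, 0.0] 
[-0.005, 0.003, -0.33] [-0.011, -0.012, 0.0] 
[0.528, -0.022, -0.326] [-0.013, -0.01, 0.832] 
-
[0.113, -0.055, 0.0] [0.0, 0.0, 0.977] 
-
[0.0, 0.0, 0.08] [0.0, 0.0, 0.977] 
-
[0.0, 0.0, 0.244] [0.0, -0.0, 0.559] 
-
```

Request:
drive_tool(
  slide=[
    [0, 0, 0],
    [0, 0, 0],
    [0, 0, 0],
    [0, 0, -0.15],
    [0, 0, -0.33],
    [0.2, -0.01, -0.33],
    [0.4, -0.02, -0.33],
    [0.528, -0.022, -0.33],
  ],
  rotation=[
    [0, 0, 0],
    [0, 0, 0],
    [0, 0, 0],
    [0, 0, 0],
    [-0.01, -0.01, 0.2],
    [-0.01, -0.01, 0.5],
    [-0.01, -0.01, 0.8],
    [-0.01, -0.01, 1],
  ],
  gripper=0.5,
)

```text
clock: 34.55
eef_pos: [0.4977, -0.0603, 0.1293]
tool_rot: [-0.493, 0.87, 0.003, -0.002]
ft_force: [-0.4, -0.4, 0.3]
grip_width: 0.0428
grasp_force: 0.0
```

Request:
drive_tool(
  slide=[
    [0.1, -0.05, 0],
    [0.1, -0.05, 0],
    [0.1, -0.05, 0],
    [0.1, -0.05, 0],
    [0.1, -0.05, 0],
    [0.1, -0.05, 0],
    [0.1, -0.05, 0],
    [0.1, -0.05, 0],
  ],
  rotation=[
    [0, 0, 0.3],
    [0, 0, 0.6],
    [0, 0, 0.9],
    [0, 0, 1],
    [0, 0, 1],
    [0, 0, 1],
    [0, 0, 1],
    [0, 0, 1],
  ],
)

```text
clock: 35.55
eef_pos: [0.4961, -0.0865, 0.1291]
tool_rot: [-0.265, 0.964, 0.002, -0.002]
ft_force: [0.7, -0.2, 0.4]
grip_width: 0.0427
grasp_force: 0.0
```

Request:
drive_tool(
  slide=[
    [0, 0, 0],
    [0, 0, 0],
    [0, 0, 0],
    [0, 0, 0],
    [0, 0, 0],
    [0, 0, 0],
    [0, 0, 0],
    [0, 0, 0],
  ],
  rotation=[
    [0, 0, 0.3],
    [0, 0, 0.6],
    [0, 0, 0.9],
    [0, 0, 1],
    [0, 0, 1],
    [0, 0, 1],
    [0, 0, 1],
    [0, 0, 1],
  ],
)

```text
clock: 36.55
eef_pos: [0.4961, -0.0866, 0.1291]
tool_rot: [-0.018, 1.0, 0.002, -0.003]
ft_force: [0.4, -0.3, -0.3]
grip_width: 0.0429
grasp_force: 0.0
```

```bash
python3 - <<'E'
from h import *
o=bot.get_obs(); m=R.from_quat(o['tool_rot']).as_matrix(); p=np.degrees(np.arctan2(m[1,0],m[0,0]))%360;print(p,o['eef_pos'])
plan([(501.3,-91,49,172)])
E
```

```text
182.0282378295627 [ 0.49610899 -0.08655925  0.12913312]
[-0.022, -0.02, 0.32] [0.006, -0.012, 0.35] 
-
```

Request:
drive_tool(
  slide=[
    [-0.022, -0.02, 0],
    [-0.022, -0.02, 0],
    [-0.022, -0.02, 0.08],
    [-0.022, -0.02, 0.17],
    [-0.022, -0.02, 0.26],
    [-0.022, -0.02, 0.32],
    [-0.022, -0.02, 0.32],
    [-0.022, -0.02, 0.32],
  ],
  rotation=[
    [0.006, -0.012, 0.2],
    [0.006, -0.012, 0.35],
    [0.006, -0.012, 0.35],
    [0.006, -0.012, 0.35],
    [0.006, -0.012, 0.35],
    [0.006, -0.012, 0.35],
    [0.006, -0.012, 0.35],
    [0.006, -0.012, 0.35],
  ],
)

```text
clock: 37.55
eef_pos: [0.502, -0.0912, 0.0498]
tool_rot: [0.07, 0.998, -0.0, 0.001]
ft_force: [0.3, 0.8, 0.4]
grip_width: 0.0431
grasp_force: 0.0
```

Request:
drive_tool(
  slide=[
    [0, 0, 0],
    [0, 0, 0],
    [0, 0, 0],
    [0, 0, 0],
    [0, 0, 0],
    [0, 0, 0],
    [0, 0, 0],
    [0, 0, 0],
  ],
  rotation=[
    [0, 0, 0],
    [0, 0, 0],
    [0, 0, 0],
    [0, 0, -0.1],
    [0, 0, -0.25],
    [0, 0, -0.4],
    [0, 0, -0.55],
    [0, 0, -0.7],
  ],
  gripper=0,
)

```text
clock: 38.55
eef_pos: [0.5024, -0.0895, 0.0502]
tool_rot: [-0.107, 0.994, 0.001, 0.001]
ft_force: [-0.1, 5.3, 3.9]
grip_width: 0.0104
grasp_force: 60.7
```

```bash
python3 - <<'E'
from h import *
o=bot.get_obs(); m=R.from_quat(o['tool_rot']).as_matrix(); print(np.degrees(np.arctan2(m[1,0],m[0,0]))%360,o['eef_pos'],o['ft_force'],o['ft_torque'],np.round(o['joint_pos'],2))
E
```

```text
192.24410830736176 [ 0.502356   -0.08948237  0.05021949] [-0.05302597  5.33547848  3.89318264] [ 0.86418287 -0.06021793 -0.10544854] [-0.18  0.37 -0.22  0.98  0.   -0.39]
```

Request:
drive_tool(
  slide=[
    [0, 0, 0],
    [0, 0, 0],
    [0, 0, 0],
    [0, 0, 0],
    [0, 0, 0],
    [0, 0, 0],
    [0, 0, 0],
    [0, 0, 0],
  ],
  rotation=[
    [0, 0, -0.14],
    [0, 0, -0.28],
    [0, 0, -0.42],
    [0, 0, -0.56],
    [0, 0, -0.7],
    [0, 0, -0.84],
    [0, 0, -0.98],
    [0, 0, -1],
  ],
)

```text
clock: 39.55
eef_pos: [0.5024, -0.0896, 0.0502]
tool_rot: [-0.348, 0.937, 0.001, 0.002]
ft_force: [0.2, 4.4, 3.8]
grip_width: 0.0102
grasp_force: 60.9
```

Request:
drive_tool(
  slide=[
    [0, 0, 0],
    [0, 0, 0],
    [0, 0, 0],
    [0, 0, 0],
    [0, 0, 0],
    [0, 0, 0],
    [0, 0, 0],
    [0, 0, 0],
  ],
  rotation=[
    [0, 0, -0.14],
    [0, 0, -0.28],
    [0, 0, -0.42],
    [0, 0, -0.56],
    [0, 0, -0.7],
    [0, 0, -0.84],
    [0, 0, -0.98],
    [0, 0, -1],
  ],
)

```text
clock: 40.55
eef_pos: [0.5025, -0.0897, 0.0502]
tool_rot: [-0.569, 0.822, 0.0, 0.002]
ft_force: [0.1, 5.1, 3.3]
grip_width: 0.0104
grasp_force: 60.9
```

Request:
drive_tool(
  slide=[
    [0, 0, 0],
    [0, 0, 0],
    [0, 0, 0],
    [0, 0, 0],
    [0, 0, 0],
    [0, 0, 0],
    [0, 0, 0],
    [0, 0, 0],
  ],
  rotation=[
    [0, 0, -0.14],
    [0, 0, -0.28],
    [0, 0, -0.42],
    [0, 0, -0.56],
    [0, 0, -0.64],
    [0, 0, -0.64],
    [0, 0, -0.64],
    [0, 0, -0.64],
  ],
)

```text
clock: 41.55
eef_pos: [0.5025, -0.0897, 0.0502]
tool_rot: [-0.693, 0.721, -0.0, 0.002]
ft_force: [0.1, 5.0, 4.4]
grip_width: 0.0106
grasp_force: 60.9
```

```bash
python3 - <<'E'
from h import *
o=bot.get_obs(); m=R.from_quat(o['tool_rot']).as_matrix(); p=np.degrees(np.arctan2(m[1,0],m[0,0]))%360;print(p,o['eef_pos'],o['ft_torque'])
plan([(501,-91,140,p),(490,50,140,243)],[(443.5,211.4,130,217)],[(443.5,211.4,100,192.4),(443.5,211.4,37,192.4)])
E
```

```text
267.6895486925817 [ 0.50254082 -0.0896586   0.05018392] [ 1.0744506  -0.11228634  0.0074321 ]
[0.005, 0.005, -0.359] [-0.005, 0.005, -0.0] 
[-0.557, 0.072, -0.358] [-0.004, 0.006, 0.862] 
-
[-0.491, 0.459, 0.04] [0.0, 0.0, 0.908] 
-
[0.0, 0.0, 0.12] [0.0, 0.0, 0.859] 
[0.0, 0.0, 0.372] [0.0, 0.0, 0.859] 
-
```

Request:
drive_tool(
  slide=[
    [0, 0, 0],
    [0, 0, 0],
    [0, 0, 0],
    [0, 0, -0.16],
    [0, 0, -0.36],
    [-0.2, 0.03, -0.36],
    [-0.4, 0.05, -0.36],
    [-0.557, 0.07, -0.36],
  ],
  rotation=[
    [0, 0, 0],
    [0, 0, 0],
    [0, 0, 0],
    [0, 0, 0],
    [0, 0, 0.2],
    [0, 0, 0.5],
    [0, 0, 0.8],
    [0, 0, 1],
  ],
  gripper=0.5,
)

```text
clock: 42.55
eef_pos: [0.4893, 0.05, 0.1392]
tool_rot: [-0.491, 0.871, -0.0, 0.0]
ft_force: [0.2, 0.4, -0.5]
grip_width: 0.0427
grasp_force: 0.0
```

Request:
drive_tool(
  slide=[
    [-0.2, 0.2, 0],
    [-0.4, 0.4, 0],
    [-0.48, 0.46, 0],
    [-0.48, 0.46, 0],
    [-0.48, 0.46, 0],
    [-0.48, 0.46, 0],
    [-0.48, 0.46, 0],
    [-0.48, 0.46, 0],
  ],
  rotation=[
    [0, 0, 0.3],
    [0, 0, 0.6],
    [0, 0, 0.9],
    [0, 0, 1],
    [0, 0, 1],
    [0, 0, 1],
    [0, 0, 1],
    [0, 0, 1],
  ],
)

```text
clock: 43.55
eef_pos: [0.4529, 0.2103, 0.1391]
tool_rot: [-0.262, 0.965, -0.0, -0.0]
ft_force: [0.1, 0.6, -0.4]
grip_width: 0.0429
grasp_force: 0.0
```

```bash
python3 - <<'E'
from h import *
c=cam('top'); H,W=c['z_map'].shape; v,u=np.mgrid[:H,:W]; P=world(c,u.ravel(),v.ravel()); g=c['image'].max(-1).ravel()
for nm,(x0,x1,y0,y1) in dict(L=(.44,.57,.01,.1),R=(.44,.57,-.11,-.025),C=(.44,.57,-.023,.005)).items():
    m=(P[:,0]>x0)&(P[:,0]<x1)&(P[:,1]>y0)&(P[:,1]<y1)&(P[:,2]>.09)&(P[:,2]<.12)
    if m.sum()>9: print(nm,m.sum(),cv2.minAreaRect((P[m][:,:2]*1000).astype(np.float32)))
o=bot.get_obs(); m=R.from_quat(o['tool_rot']).as_matrix(); p=np.degrees(np.arctan2(m[1,0],m[0,0]))%360;print(p,o['eef_pos'])
plan([(443.5,211.4,120,192.4),(443.5,211.4,38,192.4)])
cv2.imwrite('pics/t7.png',cv2.resize(c['image'][140:250,90:260,::-1],None,fx=4,fy=4,interpolation=cv2.INTER_CUBIC))
E
```

```text
L 98 ((499.2408447265625, 53.292327880859375), (61.00532913208008, 12.593562126159668), 88.91779327392578)
R 100 ((502.5207824707031, -70.61080932617188), (58.151973724365234, 13.060620307922363), 86.48414611816406)
C 154 ((501.5489807128906, -8.906789779663086), (81.64298248291016, 14.62713623046875), 1.015852689743042)
210.3272375790116 [0.45282838 0.21039449 0.13909146]
[0.03, 0.022, 0.076] [-0.0, -0.0, 0.626] 
[0.03, 0.022, 0.404] [-0.0, -0.0, 0.626] 
-
```

View pics/t7.png

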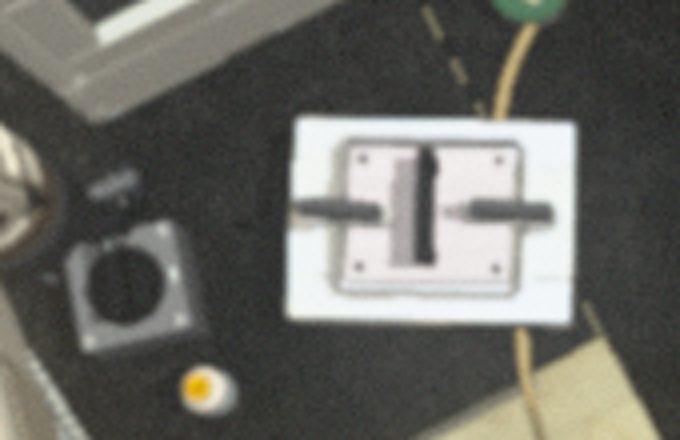

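The cover is seated, with both fins square across it at (335,208) and (505,210); the angles are about 1.54 and 1.50 rad. Next is the isolator.

Request:
drive_tool(
  slide=[
    [0.03, 0.022, 0],
    [0.03, 0.022, 0],
    [0.03, 0.022, 0.1],
    [0.03, 0.022, 0.2],
    [0.03, 0.022, 0.3],
    [0.03, 0.022, 0.38],
    [0.03, 0.022, 0.404],
    [0.03, 0.022, 0.404],
  ],
  rotation=[
    [0, 0, 0.3],
    [0, 0, 0.626],
    [0, 0, 0.626],
    [0, 0, 0.626],
    [0, 0, 0.626],
    [0, 0, 0.626],
    [0, 0, 0.626],
    [0, 0, 0.626],
  ],
)

```text
clock: 44.6
eef_pos: [0.4434, 0.2117, 0.0381]
tool_rot: [-0.108, 0.994, -0.0, -0.0]
ft_force: [0.1, -0.1, 0.0]
grip_width: 0.0428
grasp_force: 0.0
```

Request:
drive_tool(
  slide=[
    [0, 0, 0],
    [0, 0, 0],
    [0, 0, 0],
    [0, 0, 0],
    [0, 0, 0],
    [0, 0, 0],
    [0, 0, 0],
    [0, 0, 0],
  ],
  rotation=[
    [0, 0, 0],
    [0, 0, 0],
    [0, 0, 0],
    [0, 0, 0.1],
    [0, 0, 0.2],
    [0, 0, 0.3],
    [0, 0, 0.4],
    [0, 0, 0.5],
  ],
  gripper=0,
)

```text
clock: 45.6
eef_pos: [0.4438, 0.2139, 0.0393]
tool_rot: [0.016, 1.0, 0.002, 0.001]
ft_force: [-2.6, 4.4, 3.6]
grip_width: 0.0125
grasp_force: 60.2
```

Request:
drive_tool(
  slide=[
    [0, 0, 0],
    [0, 0, 0],
    [0, 0, 0],
    [0, 0, 0],
    [0, 0, 0],
    [0, 0, 0],
    [0, 0, 0],
    [0, 0, 0],
  ],
  rotation=[
    [0, 0, 0.14],
    [0, 0, 0.28],
    [0, 0, 0.42],
    [0, 0, 0.56],
    [0, 0, 0.7],
    [0, 0, 0.84],
    [0, 0, 0.98],
    [0, 0, 1],
  ],
)

```text
clock: 46.6
eef_pos: [0.4439, 0.2144, 0.0393]
tool_rot: [0.263, 0.965, 0.003, -0.0]
ft_force: [-1.6, 7.2, 3.4]
grip_width: 0.0127
grasp_force: 60.0
```

Request:
drive_tool(
  slide=[
    [0, 0, 0],
    [0, 0, 0],
    [0, 0, 0],
    [0, 0, 0],
    [0, 0, 0],
    [0, 0, 0],
    [0, 0, 0],
    [0, 0, 0],
  ],
  rotation=[
    [0, 0, 0.14],
    [0, 0, 0.28],
    [0, 0, 0.42],
    [0, 0, 0.56],
    [0, 0, 0.7],
    [0, 0, 0.84],
    [0, 0, 0.98],
    [0, 0, 1],
  ],
)

```text
clock: 47.6
eef_pos: [0.4443, 0.2148, 0.0393]
tool_rot: [0.493, 0.87, 0.003, -0.001]
ft_force: [-1.3, 8.3, 2.0]
grip_width: 0.0132
grasp_force: 59.9
```

Request:
drive_tool(
  slide=[
    [0, 0, 0],
    [0, 0, 0],
    [0, 0, 0],
    [0, 0, 0],
    [0, 0, 0],
    [0, 0, 0],
    [0, 0, 0],
    [0, 0, 0],
  ],
  rotation=[
    [0, 0, 0.1],
    [0, 0, 0.2],
    [0, 0, 0.3],
    [0, 0, 0.38],
    [0, 0, 0.38],
    [0, 0, 0.38],
    [0, 0, 0.38],
    [0, 0, 0.38],
  ],
)

```text
clock: 48.6
eef_pos: [0.4445, 0.2149, 0.0393]
tool_rot: [0.573, 0.819, 0.003, -0.001]
ft_force: [-0.3, 7.4, 0.9]
grip_width: 0.0127
grasp_force: 59.8
```

```bash
python3 - <<'E'
from h import *
o=bot.get_obs(); m=R.from_quat(o['tool_rot']).as_matrix(); p=np.degrees(np.arctan2(m[1,0],m[0,0]))%360;print(p,np.radians(14.3+180-p),o['ft_torque'])
E
```

```text
110.02671611845668 1.4708462752007982 [ 1.5007755   0.26954927 -0.05338241]
```

Angle is about 1.47. I'll nudge it to the stop, release, rise and check.

Request:
drive_tool(
  slide=[
    [0, 0, 0],
    [0, 0, 0],
    [0, 0, 0],
    [0, 0, 0],
    [0, 0, 0],
    [0, 0, 0],
    [0, 0, 0],
    [0, 0, 0],
  ],
  rotation=[
    [0, 0, 0.03],
    [0, 0, 0.06],
    [0, 0, 0.06],
    [0, 0, 0.06],
    [0, 0, 0.06],
    [0, 0, 0.06],
    [0, 0, 0.06],
    [0, 0, 0.06],
  ],
)

```text
clock: 49.6
eef_pos: [0.4445, 0.2149, 0.0393]
tool_rot: [0.585, 0.811, 0.003, -0.001]
ft_force: [-0.6, 7.6, 1.2]
grip_width: 0.0126
grasp_force: 59.9
```

Request:
drive_tool(
  slide=[
    [0, 0, 0],
    [0, 0, 0],
    [0, 0, 0],
    [0, 0, -0.15],
    [0, 0, -0.3],
    [0, 0, -0.45],
    [0, 0, -0.55],
    [0, 0, -0.55],
  ],
  rotation=[
    [0, 0, 0],
    [0, 0, 0],
    [0, 0, 0],
    [0, 0, 0],
    [0, 0, 0],
    [0, 0, 0],
    [0, 0, 0],
    [0, 0, 0],
  ],
  gripper=0.5,
)

```text
clock: 50.6
eef_pos: [0.4449, 0.2122, 0.1776]
tool_rot: [0.586, 0.81, 0.002, 0.001]
ft_force: [0.1, 0.3, -0.1]
grip_width: 0.0428
grasp_force: 0.0
```

```bash
python3 - <<'E'
from h import *
for n in('scene','top'):
    c=cam(n); H,W=c['z_map'].shape; v,u=np.mgrid[:H,:W]; P=world(c,u.ravel(),v.ravel())
    for nm,(x0,x1,y0,y1,z0,z1) in dict(L=(.44,.57,.01,.1,.09,.12),R=(.44,.57,-.11,-.025,.09,.12),bar=(.44,.57,-.023,.005,.09,.12),iso=(.39,.5,.16,.26,.08,.1)).items():
        m=(P[:,0]>x0)&(P[:,0]<x1)&(P[:,1]>y0)&(P[:,1]<y1)&(P[:,2]>z0)&(P[:,2]<z1)
        if m.sum()>9: print(n,nm,m.sum(),*[np.round(q,1) for q in cv2.minAreaRect((P[m][:,:2]*1000).astype(np.float32))],P[m][:,2].max().round(3))
print(bot.get_obs()['ft_force'])
E
```

```text
scene L 145 [498.8  53.6] [58.4 13.3] 88.6 0.107
scene R 121 [500.  -69.8] [15.4 59.2] 0.7 0.107
scene bar 157 [500.   -8.9] [82.3 14.8] 0.3 0.105
scene iso 213 [443.6 209.3] [15.4 65.3] 19.8 0.096
top L 100 [499.3  53.6] [61.1 12.1] 87.4 0.111
top R 103 [502.2 -70.5] [58.  13.4] 89.3 0.11
top bar 150 [501.5  -8.8] [82.6 14.3] 1.2 0.108
top iso 116 [445.7 205.4] [15.1 60.6] 20.4 0.099
[-0.27490612  0.09303532 -0.36719812]
```

```bash
python3 -c "
from h import *
print(bot.job_done())"
```

```text
the job is handed in; nothing more can be done
None
```

I handed the job in at about 51 s on the robot clock; the last camera check showed the cover seated flat, both turnbuttons across at about 1.5 rad and the isolator on at about 1.47 rad, but the hand-in gave no verdict.

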